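# Rack two lace bobbins and lock the keeper bar with its pin

### The job

Put the two loose lace bobbins away in the rack: press each one down into the spring clips of its own size (the stout bobbin in the wide clips, the slim one in the narrow clips) until it snaps home, lying across the rack with its ends sticking out about equally. Then swing the steel keeper bar shut over them, and last take the locking pin, the one with the plain cylindrical handle, from the pin stand and push it down through the bar's eye into the socket until its collar sits on the bar. Do not disturb the other things on the table.

Things in the scene. Friction and masses are not known exactly. Their poses are not given: they have to be found in the camera images.
- rack: Fixed bobbin rack: wooden base 180 (x) x 250 (y) x 8 mm, origin at its underside's centre, z up. Two places for bobbins lying along x, wide at y -38, narrow at y +38, each with sprung steel jaws at x -38 and +38 (12 mm long). From x -29 to +29 it is open down to z 12, so a bobbin can be held by its middle. At x +65: keeper hinge (y -100), dark pin block 40 x 40 mm, top z 62 (y +100).
- seat_wide (a point): Where the middle of the stout bobbin's axis lies when home in the wide clips: rack x 0, y -38, z 45 mm. Axes as the rack's. The lips stand 17.6 mm apart over it at height 53, tops at 58; push the bobbin straight down between them (5 to 15 N): they spread, then spring back over it.
- seat_narrow (a point): Where the middle of the slim bobbin's axis lies when home in the narrow clips: rack x 0, y +38, z 45 mm. Axes as the rack's. The lips stand 9.6 mm apart over it at height 52, tops at 57; same pushing force.
- stout_bobbin: Loose bare wooden bobbin, 150 mm long along its x, round shaft 22 mm in diameter with a square block 26 x 26 x 14 mm at each end; both ends alike. Origin at its middle, on its axis. It starts lying on the table, axis 13 mm up. Mass about 60 g.
- slim_bobbin: Loose bare wooden bobbin, 150 mm long along its x, round shaft 14 mm in diameter with a square block 22 x 22 x 14 mm at each end; both ends alike. Origin at its middle, on its axis. It starts lying on the table, axis 11 mm up. Mass about 35 g.
- keeper (a joint): Angle (rad) of the steel keeper bar on its upright hinge (rack x +65, y -100). 0 = shut at its stop, along the rack's y over the bobbin ends, its eye over the socket; grows as it swings to the rack's +x, clockwise from above. Starts open (0.6 or more), stays where left (friction 0.04 N m). Bar 18 mm wide, z 64 to 72; at its end, 200 mm from the hinge, a 34 mm square with a 12 mm round eye.
- keeper_knob (a point): Middle of the upright round wooden knob on the keeper bar, 110 mm from the hinge: 16 mm in diameter, 30 mm tall, from z 72 to z 102 (this point at z 87). Pinch or push it to swing the bar. Moves with the bar.
- socket (a point): Mouth of the round socket in the top of the pin block: rack x +65, y +100, z 62 mm. 10 mm wide, 50 mm deep, straight down, mouth chamfered 3 mm. With the bar shut its top is 10 mm above this point.
- pin_stand: Fixed dark wooden block 60 (x) x 130 (y) x 58 mm high, origin at the centre of its underside, with a 10 mm hole at y -35 and another at y +35, in the middle of x. The locking pin stands in one, the pricker in the other.
- lock_pin: Locking pin, upright, loose, about 60 g. Origin on its axis at the collar's underside, z up. Steel shank 8 mm in diameter reaches 52 mm below, last 12 mm tapering to 3 mm; brass collar 26 mm in diameter, 0 to 5 mm above; plain cylindrical wooden handle 20 mm in diameter, 5 to 58 mm above. Starts in either hole of the pin stand, collar on its top (origin at z 58).
- pin_tip (a point): Lower end of the locking pin's shank, 52 mm below its collar.
- pricker: Bystander: short pin with a 26 mm ball for a handle, 39 mm tall above its collar's underside (its origin), standing in the other hole of the pin stand. Leave it.
- bead_jar: Bystander: closed glass jar, 56 mm wide, 75 mm tall, origin at the centre of its underside. Leave it.
- pin_tin: Bystander: low steel tin, 70 mm wide, 40 mm tall, origin at the centre of its underside. Leave it.
- brush: Bystander: brush lying on the table along its x. Leave it.
- mug: Bystander: white mug, 76 mm wide, 85 mm tall, origin at the centre of its underside. Leave it.

How it is judged:
By the outcome, as a careful person would: the job done as asked, in the order asked, and still so for the second after the job is handed in, with the robot touching nothing.
It also fails if it takes over 72 s, if anything falls off the work surface, if the arm or the gripper's body presses on something with over 40 N, if the wrist force passes 120 N, or if a joint passes its speed limit or range.

### The arm

A 6-joint arm with a two-finger parallel gripper is mounted at the origin on the work surface. World frame = base frame: x ahead of the robot, y to its left, z up, the work surface at z = 0. Lengths are in m, angles in rad, forces in N, time in s.
With the tool pointing down it reaches from about 0.4 to 0.825 m from the base axis. Payload 7 kg.
Tool frame: the origin (TCP) lies between the finger pads; the fingertips stand 22 mm ahead of it and the grasp point (between the pads) lies 3 mm ahead of it; z points along the fingers, y is the direction in which the jaws open and shut (so a half turn about z gives the same grasp; the last joint's range is limited). The gripper opens to 88 mm and grips with 3 to 60 N. Pads are 19 mm wide; open, the fingers measure 130 mm over their backs; the gripper's body (78 mm by 193 mm) begins 47 mm behind the grasp point.
Start: joints at [1.423, 0.359, 0.012, 0, -1.224, -0.288], TCP at [0.285, 0.612, 0.249] pointing down, gripper open.
Joint ranges: [-3.07, 3.07], [-1.43, 2.12], [-1.02, 1.25], [-3.03, 1.67], [-3.05, -0], [-3.03, 3.03]. Speed limits (rad/s): [2.39, 2.39, 3.01, 3.14, 3.14, 3.14].

### API

Orientations are given as [roll, pitch, yaw] about the fixed x, y, z axes, in that order (R = Rz(yaw) Ry(pitch) Rx(roll)).
In Python, from station import * gives the robot as it stands. The module is installed in compiled form; this text tells all that it offers.
- The arm moves only by the tool move_arm, never from a script. Its argument "rows" is a list of rows, each an object with "delta_rot": the turn, a rotation vector about the world's x, y, z in degrees, a list of three; "delta_pos": the shift along the world's x, y, z in cm, a list of three; "hand": the finger opening in cm, from 0 to 8.76. A call has exactly 10 rows; each row shifts and turns the commanded pose from where the row before left it; what a row does not reach is not made up. A row lasts 1/10 s, in which the tool goes at most 50 mm and 8.59 degrees, less where a joint would pass 70% of its speed; a pose out of reach is approached as far as the arm can. A call is refused whole if a number of a shift passes 5 or a number of a turn 8.59, either way. A call with a gripper value outside its range is refused whole. The fingers move at their own pace and stop on an object; "force" is the grip in N (left out, the last holds). Time passes only in rows, so rows that do not move let the fingers close, or fill a call up. It gives the time, the measured TCP pose, the force and the opening at its end, in the units of the state.
- get_state(): the state, without advancing time (a new reading comes with each control period).
- grab_frame(name): name is "scene" or "side" or "wrist"; returns the picture (384x512x3 uint8, blue, green, red); there is no depth.
- camera_info(name): a dict with "camera_matrix" (3x3 intrinsics, pixels), "world_from_camera" (4x4, takes a point from camera to world coordinates); the wrist camera has in their place "T_tool_cam" (4x4, takes a point from camera to tool coordinates, whose origin is the TCP and whose axes are the flange's). Camera axes: x right, y down, z forward; pixel columns grow to the right and rows downward; lengths in m; the calibration is good to about 2 mm. A picture is of the moment at which its call begins: read the wrist's pose just before it. camera_info takes no time and is no camera call.
- job_done(): hands the job in, once; it reports no verdict.
The state is a dict: "t": time; "q": joint angles; "qd": joint speeds; "joint_efforts": joint torques, N m; "eef_pos": TCP position; "ee_rot": TCP orientation; "force": force on the tool from outside, world axes, zero at the start; "moment": the same for the moment, N m; "width": finger opening in m.
Only numpy, scipy, OpenCV 4.12 (cv2) and the standard library are available. Lean on these libraries where they do the work, as an engineer would, in place of code of your own. Each camera call takes 0.05 s, during which the arm holds its last target.

## Working session

There is one attempt and no reset: what is moved stays moved. The work goes in short steps, Python scripts to look and compute and a tool call to move; the robot and the scene stay as the last step left them, time stands still between calls to the robot, and variables do not carry over. Pictures are saved under pics/ and viewed, and the job is handed in when it is done.

Besides the shell and the picture viewer there is one more tool, called after ">>>" by a JSON object that holds its "fn" and its "kwargs", one argument or row to a line. move_arm: Moves the arm, as the interface text tells. Its arguments: {"type":"object","properties":{"rows":{"type":"array"},"force":{"type":"number"}},"required":["rows"]}

```bash
mkdir -p pics; cat > h.py <<'E'
from station import *
import numpy as np, cv2
def snap(n,f):
    s=get_state(); im=grab_frame(n); cv2.imwrite('pics/'+f,im); return s,im
E
python3 - <<'E'
from h import *
s=get_state(); print({k:np.round(v,3) for k,v in s.items()})
for n in ("scene","side","wrist"):
    st,im=snap(n,n+"0.png"); print(n,{k:np.round(v,4).tolist() for k,v in camera_info(n).items()})
E
```

```text
{'t': np.float64(0.0), 'q': array([ 1.423,  0.359,  0.011, -0.   , -1.224, -0.288]), 'qd': array([-0.002, -0.001, -0.001, -0.001, -0.001,  0.   ]), 'joint_efforts': array([-0.0000e+00, -5.8272e+01,  2.9306e+01,  6.9970e+00,  7.0000e-03,
       -0.0000e+00]), 'eef_pos': array([0.285, 0.611, 0.248]), 'ee_rot': array([ 3.14 , -0.   , -0.436]), 'force': array([-0.354,  0.375,  0.185]), 'moment': array([ 0.002,  0.017, -0.036]), 'width': np.float64(0.088)}
scene {'camera_matrix': [[350.6841, 0.0, 255.6997], [0.0, 350.6841, 191.2025], [0.0, 0.0, 1.0]], 'world_from_camera': [[0.4004, 0.5591, -0.726, 1.4827], [0.9163, -0.2532, 0.3103, -0.3192], [-0.0104, -0.7895, -0.6137, 0.7974], [0.0, 0.0, 0.0, 1.0]]}
side {'camera_matrix': [[458.3346, 0.0, 257.4601], [0.0, 458.3346, 201.8437], [0.0, 0.0, 1.0]], 'world_from_camera': [[0.9713, -0.1646, 0.1718, 0.392], [-0.2375, -0.6302, 0.7392, -0.8021], [-0.0134, -0.7588, -0.6512, 0.8199], [0.0, 0.0, 0.0, 1.0]]}
wrist {'camera_matrix': [[281.9016, 0.0, 251.8307], [0.0, 281.9016, 192.8984], [0.0, 0.0, 1.0]], 'T_tool_cam': [[0.0015, -0.9596, -0.2814, 0.0752], [1.0, 0.0013, 0.0009, 0.0003], [-0.0005, -0.2814, 0.9596, -0.1368], [0.0, 0.0, 0.0, 1.0]]}
```

View pics/scene0.png

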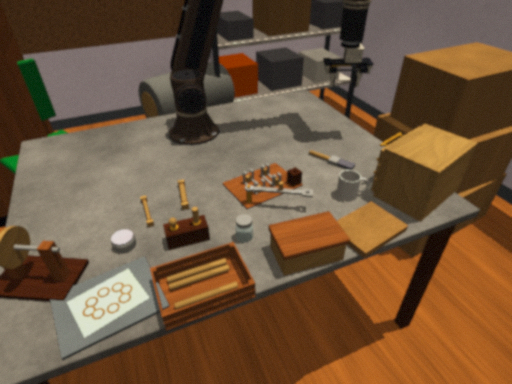

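View pics/side0.png

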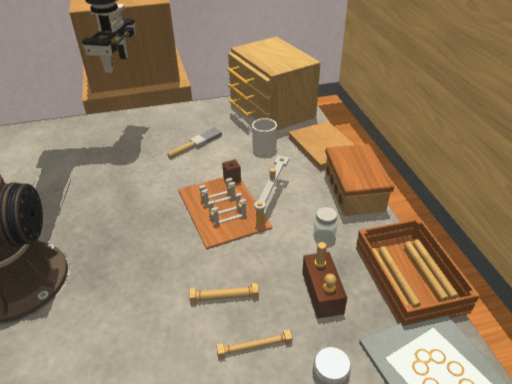

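View pics/wrist0.png

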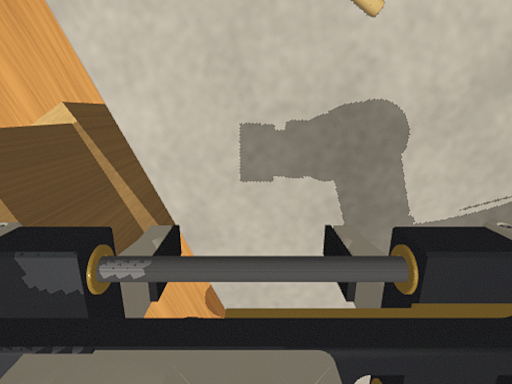

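The side view shows everything: rack around (225,207), bobbins at (224,293) and (255,344), and the pin stand at (324,285) with the locking pin in the far hole. I'll zoom in to read pixels.

```bash
python3 - <<'E'
import cv2
im=cv2.imread('pics/side0.png')
def crop(x0,y0,w,h,k,f):
    c=cv2.resize(im[y0:y0+h,x0:x0+w],None,fx=k,fy=k,interpolation=cv2.INTER_CUBIC)
    for x in range((x0//10+1)*10,x0+w,10):
        cv2.putText(c,str(x),((x-x0)*k-8,10),0,.35,(0,0,255),1); cv2.line(c,((x-x0)*k,12),((x-x0)*k,18),(0,0,255),1)
    for y in range((y0//10+1)*10,y0+h,10):
        cv2.putText(c,str(y),(0,(y-y0)*k+4),0,.35,(0,0,255),1); cv2.line(c,(24,(y-y0)*k),(30,(y-y0)*k),(0,0,255),1)
    cv2.imwrite('pics/'+f,c)
crop(172,145,128,105,6,'rack0.png'); crop(180,230,175,130,4,'bob0.png')
E
```

```text
(no output)
```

View pics/rack0.png

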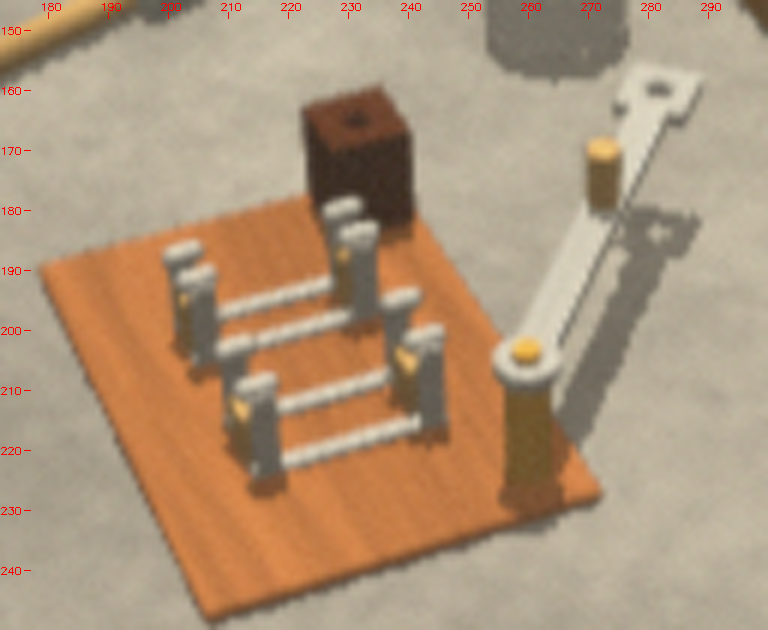

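View pics/bob0.png

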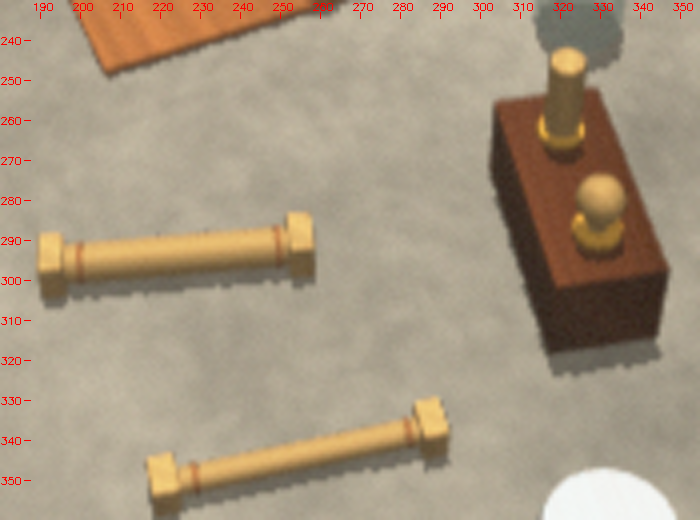

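```bash
cat >> h.py <<'E'
def proj(n,P,s=None):
    ci=camera_info(n); K=np.array(ci['camera_matrix'])
    T=np.array(ci['world_from_camera']) if n!='wrist' else Ttool(s)@np.array(ci['T_tool_cam'])
    p=(np.c_[np.atleast_2d(P),np.ones(len(np.atleast_2d(P)))]@np.linalg.inv(T).T)[:,:3]@K.T
    return p[:,:2]/p[:,2:]
from scipy.spatial.transform import Rotation as R
from scipy.optimize import least_squares
def Ttool(s):
    T=np.eye(4);T[:3,:3]=R.from_euler('xyz',s['ee_rot']).as_matrix();T[:3,3]=s['eef_pos'];return T
def unproj(n,uv,z,s=None):
    ci=camera_info(n); K=np.array(ci['camera_matrix'])
    T=np.array(ci['world_from_camera']) if n!='wrist' else Ttool(s)@np.array(ci['T_tool_cam'])
    uv=np.atleast_2d(uv).astype(float); d=np.c_[uv,np.ones(len(uv))]@np.linalg.inv(K).T@T[:3,:3].T
    o=T[:3,3]; return o+d*((z-o[2])/d[:,2])[:,None]
def fit(n,pts,uv,x0,s=None):
    pts=np.array(pts,float);uv=np.array(uv,float)
    def w(p):
        c,q=np.cos(p[2]),np.sin(p[2]); return np.c_[p[0]+c*pts[:,0]-q*pts[:,1],p[1]+q*pts[:,0]+c*pts[:,1],pts[:,2]]
    r=least_squares(lambda p:(proj(n,w(p),s)-uv).ravel(),x0,x_scale=[.01,.01,.1]); return r.x,np.round(r.fun.reshape(-1,2),1)
def w2(p,pt):
    c,q=np.cos(p[2]),np.sin(p[2]); return np.array([p[0]+c*pt[0]-q*pt[1],p[1]+q*pt[0]+c*pt[1],pt[2]])
E
python3 - <<'E'
from h import *
A=lambda l,x0,y0,k:(np.array(l,float)+.5)/k-.5+[x0,y0]
uv=A([(40,268),(205,615),(600,492),(356,119),(303,108),(380,88),(410,128),(333,150)],172,145,6)
pts=[(-.09,.125,.008),(-.09,-.125,.008),(.09,-.125,.008),(.065,.1,.062),(.045,.12,.062),(.085,.12,.062),(.085,.08,.062),(.045,.08,.062)]
c=unproj('side',(222,207),.01)[0]
p,r=fit('side',pts,uv,[c[0],c[1],0]); print('rack',p,r.tolist())
e=A([(658,90),(603,148)],172,145,6)
eye=unproj('side',e[0],.072)[0];kn=unproj('side',e[1],.102)[0]; h=w2(p,(.065,-.1,0))
for q in(eye,kn):
    d=q-h; print(q,np.hypot(d[0],d[1]), 'ang',np.pi/2+p[2]-np.arctan2(d[1],d[0]))
b=A([(51,270),(301,248),(164,484),(432,429),(569,60),(494,103),(598,89),(667,270),(556,287)],180,230,4)
for i,z in((0,.013),(2,.011)):
    P=unproj('side',b[i:i+2],z); d=P[1]-P[0]; print('bob',P.mean(0),np.linalg.norm(d),np.arctan2(d[1],d[0]))
print('pin',unproj('side',b[4],.116))
c=unproj('side',(324,275),.058)[0]
ps,r=fit('side',[(-.03,.065,.058),(.03,.065,.058),(.03,-.065,.058),(-.03,-.065,.058)],b[5:],[c[0],c[1],0]);print(ps,r.tolist(),w2(ps,(0,.035,0)))
print('seats',w2(p,(0,-.038,.045)),w2(p,(0,.038,.045)),'sock',w2(p,(.065,.1,.062)))
for z,uv in ((.04,(326,212)),(.04,(332,352))): print(unproj('side',uv,z))
E
```

```text
rack [0.51076785 0.12441756 0.16608654] [[-0.7, -0.8], [-0.3, 0.1], [0.8, -0.2], [0.1, 0.0], [-0.2, -0.2], [0.2, -0.3], [0.3, 0.6], [-0.3, 0.5]]
[0.69702632 0.20670414 0.072     ] 0.20027888349441358 ang 0.7215853325069763
[0.64958254 0.13048497 0.102     ] 0.11049998943494392 ang 0.7205489249748793
bob [ 0.45943745 -0.16992177  0.013     ] 0.13696643683964488 -0.14066127054936314
bob [ 0.49664577 -0.30383902  0.011     ] 0.13660997413606427 -0.020014436666032705
pin [[ 0.67680238 -0.17301123  0.116     ]]
[ 0.67357561 -0.20825987 -0.07548812] [[-0.0, -0.4], [-0.1, -0.3], [0.4, 0.3], [-0.3, 0.2]] [ 0.67621518 -0.17335955  0.        ]
seats [0.51705017 0.08694046 0.045     ] [0.50448554 0.16189465 0.045     ] sock [0.55834101 0.23378755 0.062     ]
[[7.56738658e-01 6.97894538e-04 4.00000000e-02]]
[[ 0.63048227 -0.37487088  0.04      ]]
```

>>> {"fn": "move_arm", "kwargs": {
  "rows": [
    {"delta_rot": [0, 0, 1.7], "delta_pos": [1.5, -3.9, 0], "hand": 6},
    {"delta_rot": [0, 0, 1.7], "delta_pos": [1.5, -3.9, 0], "hand": 6},
    {"delta_rot": [0, 0, 1.7], "delta_pos": [1.5, -3.9, 0], "hand": 6},
    {"delta_rot": [0, 0, 1.7], "delta_pos": [1.5, -3.9, 0], "hand": 6},
    {"delta_rot": [0, 0, 1.7], "delta_pos": [1.5, -3.9, 0], "hand": 6},
    {"delta_rot": [0, 0, 1.7], "delta_pos": [1.5, -3.9, 0], "hand": 6},
    {"delta_rot": [0, 0, 1.7], "delta_pos": [1.5, -3.9, 0], "hand": 6},
    {"delta_rot": [0, 0, 1.7], "delta_pos": [1.5, -3.9, 0], "hand": 6},
    {"delta_rot": [0, 0, 1.7], "delta_pos": [1.5, -3.9, 0], "hand": 6},
    {"delta_rot": [0, 0, 1.7], "delta_pos": [1.5, -3.9, 0], "hand": 6}
  ]
}}

```text
t: 1.15
eef_pos: [0.4351, 0.2202, 0.2486]
ee_rot: [-3.141, -0.0, -0.138]
force: [0.9, 0.0, -0.2]
width: 0.0599
```

```bash
python3 - <<'E'
from h import *
s,im=snap('wrist','w1.png'); print(s['t'],np.round(s['eef_pos'],4),np.round(s['ee_rot'],4),np.round(s['q'],2))
np.save('w1.npy',s,allow_pickle=True)
E
```

```text
1.15 [0.4351 0.2202 0.2486] [-3.1414e+00 -1.0000e-04 -1.3750e-01] [ 0.87  0.05 -0.39 -0.   -1.14  0.56]
```

View pics/w1.png

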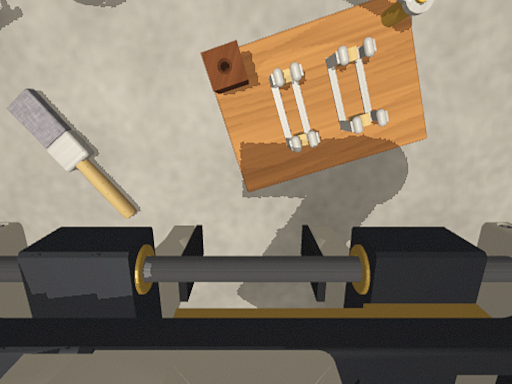

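```bash
cat >> h.py <<'E'
def crop(im,x0,y0,w,h,k,f):
    c=cv2.resize(im[y0:y0+h,x0:x0+w],None,fx=k,fy=k,interpolation=cv2.INTER_CUBIC)
    cv2.imwrite('pics/'+f,c)
A=lambda l,x0,y0,k:(np.array(l,float)+.5)/k-.5+[x0,y0]
E
python3 - <<'E'
from h import *
crop(cv2.imread('pics/w1.png'),190,0,250,195,3,'w1c.png')
E
```

```text
(no output)
```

View pics/w1c.png

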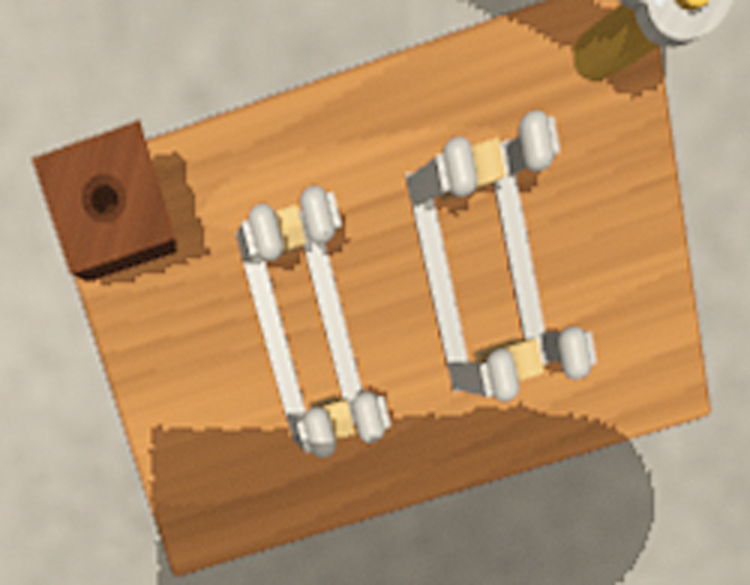

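>>> {"fn": "move_arm", "kwargs": {
  "rows": [
    {"delta_rot": [0, 0, 0], "delta_pos": [0.2, -3.9, -0.5], "hand": 6},
    {"delta_rot": [0, 0, 0], "delta_pos": [0.2, -3.9, -0.5], "hand": 6},
    {"delta_rot": [0, 0, 0], "delta_pos": [0.2, -3.9, -0.5], "hand": 6},
    {"delta_rot": [0, 0, 0], "delta_pos": [0.2, -3.9, -0.5], "hand": 6},
    {"delta_rot": [0, 0, 0], "delta_pos": [0.2, -3.9, -0.5], "hand": 6},
    {"delta_rot": [0, 0, 0], "delta_pos": [0.2, -3.9, -0.5], "hand": 6},
    {"delta_rot": [0, 0, 0], "delta_pos": [0.2, -3.9, -0.5], "hand": 6},
    {"delta_rot": [0, 0, 0], "delta_pos": [0.2, -3.9, -0.5], "hand": 6},
    {"delta_rot": [0, 0, 0], "delta_pos": [0.2, -3.9, -0.5], "hand": 6},
    {"delta_rot": [0, 0, 0], "delta_pos": [0.2, -3.9, -0.5], "hand": 6}
  ]
}}

```text
t: 2.2
eef_pos: [0.4547, -0.1697, 0.1984]
ee_rot: [-3.141, -0.0, -0.139]
force: [0.6, 0.1, -0.4]
width: 0.0599
```

```bash
python3 - <<'E'
from h import *
s,im=snap('wrist','w2.png'); print(s['t'],np.round(s['eef_pos'],4),np.round(s['ee_rot'],4),np.round(s['q'],2))
np.save('w2.npy',s,allow_pickle=True)
E
```

```text
2.2 [ 0.4547 -0.1697  0.1984] [-3.1415e+00 -2.0000e-04 -1.3910e-01] [ 0.05  0.09 -0.47 -0.   -1.02  1.38]
```

View pics/w2.png

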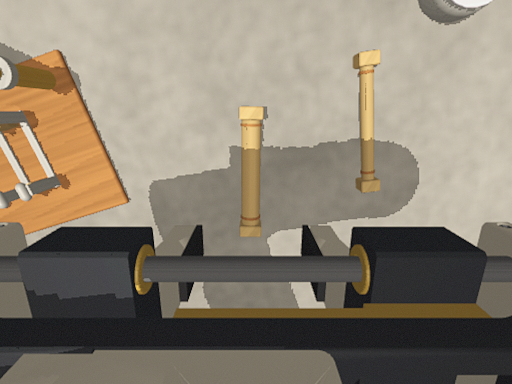

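```bash
python3 - <<'E'
from h import *
crop(cv2.imread('pics/w2.png'),220,40,180,205,3,'w2c.png')
s=np.load('w1.npy',allow_pickle=True).item()
uv=A([(175,575),(710,412),(103,198),(33,158),(140,121),(176,242),(75,274)],190,0,3)
pts=[(-.09,.125,.008),(-.09,-.125,.008),(.065,.1,.062),(.085,.12,.062),(.085,.08,.062),(.045,.08,.062),(.045,.12,.062)]
p,r=fit('wrist',pts,uv,[.51,.124,.166],s);print(p,r.tolist())
uv2=A([(498.5,153),(540,363),(291,223),(345,423)],190,0,3)
pt2=[(.038,-.038,.056),(-.038,-.038,.056),(.038,.038,.055),(-.038,.038,.055)]
p2,r=fit('wrist',pt2,uv2,[.51,.124,.166],s);print(p2,r.tolist())
for q in(p,p2,[0.51076785,0.12441756,0.16608654]): print('seats',w2(q,(0,-.038,.045)),w2(q,(0,.038,.045)),'sock',w2(q,(.065,.1,.062)))
E
```

```text
[0.51082661 0.12259787 0.17162393] [[-0.2, 1.4], [1.8, 0.6], [0.5, 0.3], [-0.5, 0.1], [0.2, -0.5], [0.0, -1.2], [-1.5, 0.2]]
[0.51094544 0.12306816 0.17247583] [[0.1, -0.4], [-0.0, 0.1], [0.1, -0.1], [-0.2, 0.6]]
seats [0.51731635 0.08515614 0.045     ] [0.50433687 0.1600396  0.045     ] sock [0.55779341 0.23222962 0.062     ]
seats [0.51746707 0.08563197 0.045     ] [0.5044238  0.16050435 0.045     ] sock [0.55781883 0.23273988 0.062     ]
seats [0.51705016 0.08694047 0.045     ] [0.50448554 0.16189465 0.045     ] sock [0.558341   0.23378755 0.062     ]
```

View pics/w2c.png

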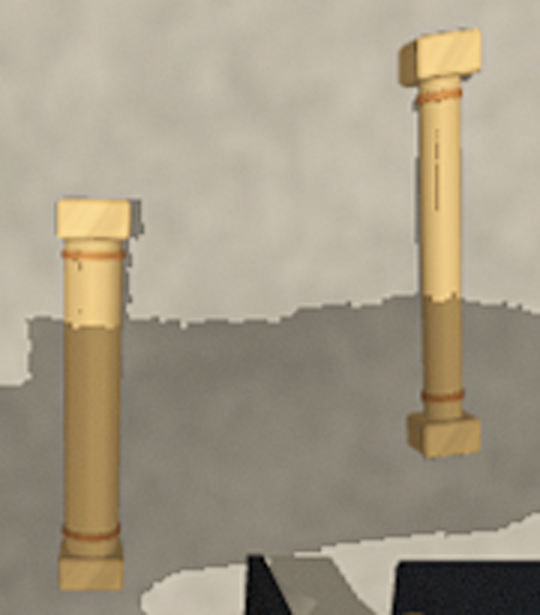

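```bash
python3 - <<'E'
from h import *
s=np.load('w2.npy',allow_pickle=True).item()
for l,z in (([(93,199),(92,588)],.026),([(449,33),(453,455)],.022)):
    P=unproj('wrist',A(l,220,40,3),z,s); d=P[0]-P[1]; print(P.mean(0),np.linalg.norm(d),np.arctan2(d[1],d[0]))
E
```

```text
[ 0.46004869 -0.16918222  0.026     ] 0.14824185391741126 -0.1414597534317639
[ 0.49549547 -0.30476973  0.022     ] 0.14880520995088464 -0.010611738287361274
```

>>> {"fn": "move_arm", "kwargs": {
  "force": 20,
  "rows": [
    {"delta_rot": [0, 0, 0], "delta_pos": [0.53, 0.05, -3.5], "hand": 6},
    {"delta_rot": [0, 0, 0], "delta_pos": [0, 0, -4], "hand": 6},
    {"delta_rot": [0, 0, 0], "delta_pos": [0, 0, -4], "hand": 6},
    {"delta_rot": [0, 0, 0], "delta_pos": [0, 0, -3], "hand": 6},
    {"delta_rot": [0, 0, 0], "delta_pos": [0, 0, -2], "hand": 6},
    {"delta_rot": [0, 0, 0], "delta_pos": [0, 0, -0.84], "hand": 6},
    {"delta_rot": [0, 0, 0], "delta_pos": [0, 0, 0], "hand": 4},
    {"delta_rot": [0, 0, 0], "delta_pos": [0, 0, 0], "hand": 1},
    {"delta_rot": [0, 0, 0], "delta_pos": [0, 0, 0], "hand": 1},
    {"delta_rot": [0, 0, 0], "delta_pos": [0, 0, 0], "hand": 1}
  ]
}}

```text
t: 3.25
eef_pos: [0.461, -0.1676, 0.0263]
ee_rot: [-3.141, -0.002, -0.139]
force: [-0.2, 0.2, -1.0]
width: 0.0334
```

>>> {"fn": "move_arm", "kwargs": {
  "rows": [
    {"delta_rot": [0, 0, 0], "delta_pos": [0, 0, 0], "hand": 1},
    {"delta_rot": [0, 0, 0], "delta_pos": [0, 0, 0], "hand": 1},
    {"delta_rot": [0, 0, 0], "delta_pos": [0, 0, 0], "hand": 1},
    {"delta_rot": [0, 0, 0], "delta_pos": [0, 0, 0.5], "hand": 1},
    {"delta_rot": [0, 0, 0], "delta_pos": [0, 0, 1.5], "hand": 1},
    {"delta_rot": [0, 0, 0], "delta_pos": [0, 0, 2], "hand": 1},
    {"delta_rot": [0, 0, 0], "delta_pos": [0, 0, 2], "hand": 1},
    {"delta_rot": [0, 0, 0], "delta_pos": [0, 0, 2], "hand": 1},
    {"delta_rot": [0, 0, 0], "delta_pos": [0, 0, 2], "hand": 1},
    {"delta_rot": [0, 0, 0], "delta_pos": [0, 0, 2], "hand": 1}
  ]
}}

```text
t: 4.25
eef_pos: [0.4599, -0.1676, 0.1462]
ee_rot: [-3.141, 0.0, -0.139]
force: [-0.3, 0.5, 0.0]
width: 0.0214
```

```bash
python3 - <<'E'
from h import *
s,im=snap('wrist','w3.png'); print(s['t'],np.round(s['eef_pos'],4),np.round(s['ee_rot'],4),s['width'],s['force'])
s,im=snap('side','s3.png'); crop(im,160,120,200,150,4,'s3c.png')
E
```

```text
4.25 [ 0.4599 -0.1676  0.1462] [-3.1415e+00  1.0000e-04 -1.3920e-01] 0.021375480423471913 [-0.31912323  0.47829552  0.0354031 ]
```

View pics/w3.png

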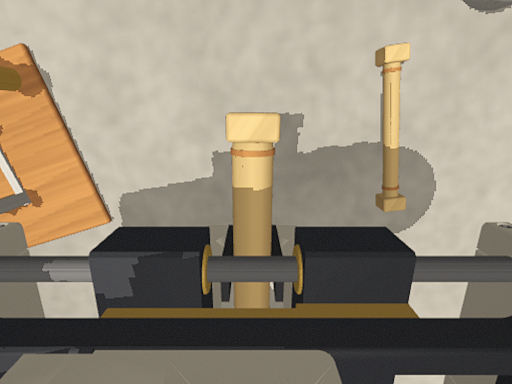

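View pics/s3.png

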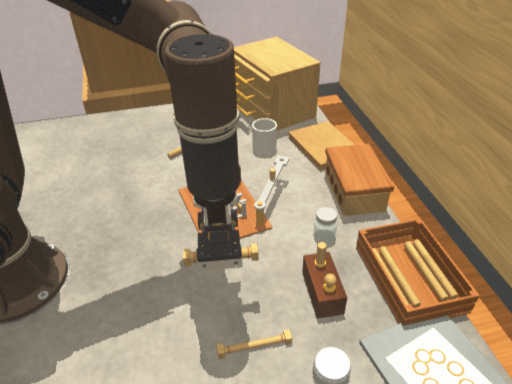

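>>> {"fn": "move_arm", "kwargs": {
  "rows": [
    {"delta_rot": [0, 0, 1.97], "delta_pos": [0.64, 2.82, 0], "hand": 1},
    {"delta_rot": [0, 0, 1.97], "delta_pos": [0.64, 2.82, 0], "hand": 1},
    {"delta_rot": [0, 0, 1.97], "delta_pos": [0.64, 2.82, 0], "hand": 1},
    {"delta_rot": [0, 0, 1.97], "delta_pos": [0.64, 2.82, 0], "hand": 1},
    {"delta_rot": [0, 0, 1.97], "delta_pos": [0.64, 2.82, 0], "hand": 1},
    {"delta_rot": [0, 0, 1.97], "delta_pos": [0.64, 2.82, 0], "hand": 1},
    {"delta_rot": [0, 0, 1.97], "delta_pos": [0.64, 2.82, 0], "hand": 1},
    {"delta_rot": [0, 0, 1.97], "delta_pos": [0.64, 2.82, 0], "hand": 1},
    {"delta_rot": [0, 0, 1.97], "delta_pos": [0.64, 2.82, 0], "hand": 1},
    {"delta_rot": [0, 0, 0], "delta_pos": [0, 0, -1], "hand": 1}
  ]
}}

```text
t: 5.35
eef_pos: [0.5194, 0.0892, 0.1356]
ee_rot: [-3.141, -0.002, 0.174]
force: [0.8, -0.2, -0.8]
width: 0.0212
```

```bash
python3 - <<'E'
from h import *
s,im=snap('wrist','w4.png'); print(s['t'],np.round(s['eef_pos'],4),np.round(s['ee_rot'],4),s['width'],s['force'])
np.save('w4.npy',s,allow_pickle=True)
crop(im,100,0,260,230,3,'w4c.png')
s,im=snap('side','s4.png'); crop(im,160,120,200,150,4,'s4c.png')
E
```

```text
5.35 [0.5194 0.0892 0.1356] [-3.141e+00 -2.500e-03  1.742e-01] 0.021248836403408106 [ 0.80249867 -0.17958664 -0.78248879]
```

View pics/w4c.png

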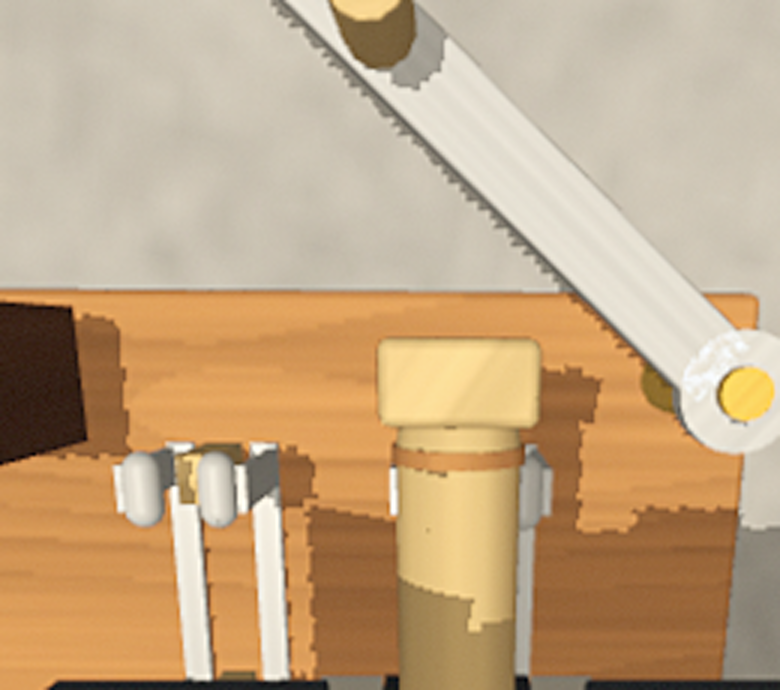

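View pics/s4c.png

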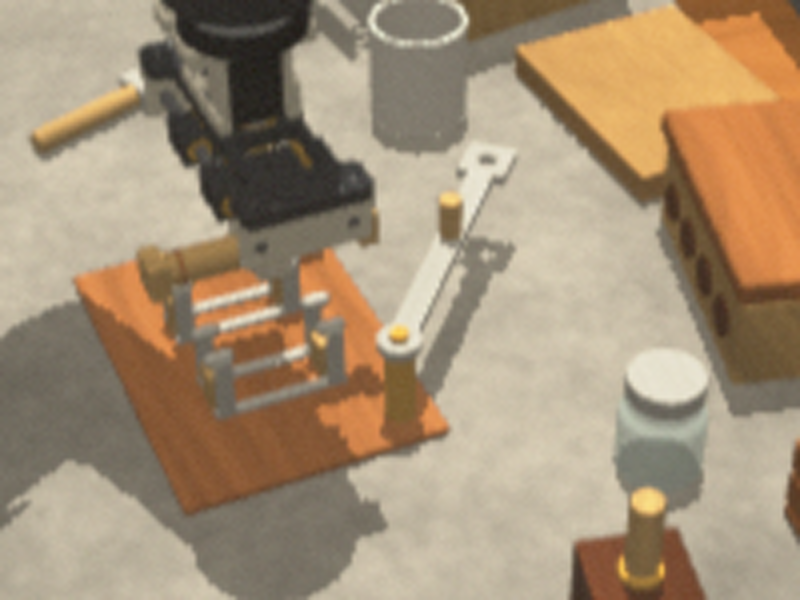

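```bash
python3 - <<'E'
from h import *
s2=get_state(); print(s2['t'],np.round(s2['eef_pos'],4),np.round(s2['ee_rot'],4))
s=np.load('w4.npy',allow_pickle=True).item()
p=(.5108,.1231,.172)
def inv(P):
    d=np.array(P)[:2]-p[:2]; c,q=np.cos(p[2]),np.sin(p[2]); return np.round([c*d[0]+q*d[1],-q*d[0]+c*d[1]],4)
print('narrow jaw mid', inv(unproj('wrist',A([(180,488)],100,0,3),.055,s)[0]),'expect .038 .038')
zt=s['eef_pos'][2]-.0133+.013
print('bob end',inv(unproj('wrist',A([(459,340)],100,0,3),zt,s)[0]),'tcp',inv(s['eef_pos']))
print('far edge',inv(unproj('wrist',A([(759,293)],100,0,3),.008,s)[0]),'expect .09,-.125')
k=unproj('wrist',A([(747,393)],100,0,3),.078,s)[0];print('hinge',inv(k))
E
```

```text
5.45 [0.5165 0.0862 0.1333] [3.141  0.0034 0.1709]
narrow jaw mid [0.0387 0.0371] expect .038 .038
bob end [ 0.0765 -0.0351] tcp [ 0.0026 -0.0349]
far edge [ 0.0894 -0.1242] expect .09,-.125
hinge [ 0.0649 -0.1   ]
```

>>> {"fn": "move_arm", "kwargs": {
  "rows": [
    {"delta_rot": [0, 0, 0], "delta_pos": [0, 0, -1.5], "hand": 1},
    {"delta_rot": [0, 0, 0], "delta_pos": [0, 0, -1.5], "hand": 1},
    {"delta_rot": [0, 0, 0], "delta_pos": [0, 0, -1], "hand": 1},
    {"delta_rot": [0, 0, 0], "delta_pos": [0, 0, -0.5], "hand": 1},
    {"delta_rot": [0, 0, 0], "delta_pos": [0, 0, 0], "hand": 1},
    {"delta_rot": [0, 0, 0], "delta_pos": [0, 0, 0], "hand": 1},
    {"delta_rot": [0, 0, 0], "delta_pos": [0, 0, 0], "hand": 1},
    {"delta_rot": [0, 0, 0], "delta_pos": [0, 0, 0], "hand": 1},
    {"delta_rot": [0, 0, 0], "delta_pos": [0, 0, 0], "hand": 1},
    {"delta_rot": [0, 0, 0], "delta_pos": [0, 0, 0], "hand": 1}
  ]
}}

```text
t: 6.45
eef_pos: [0.5179, 0.0862, 0.0904]
ee_rot: [-3.141, -0.0, 0.17]
force: [0.0, 0.2, -0.5]
width: 0.0212
```

```bash
python3 - <<'E'
from h import *
s=get_state(); print(s['t'],np.round(s['eef_pos'],4),np.round(s['ee_rot'],4),s['width'],s['force'])
p=(.5108,.1231,.172); print(w2(p,(.001,-.038,0)))
s,im=snap('wrist','w5.png');np.save('w5.npy',s,allow_pickle=True)
crop(im,100,0,260,230,3,'w5c.png')
E
```

```text
6.45 [0.5179 0.0862 0.0904] [-3.1415e+00 -4.0000e-04  1.7050e-01] 0.021200796615085407 [ 0.00055714  0.20020122 -0.49191769]
[0.51828907 0.08583186 0.        ]
```

View pics/w5c.png

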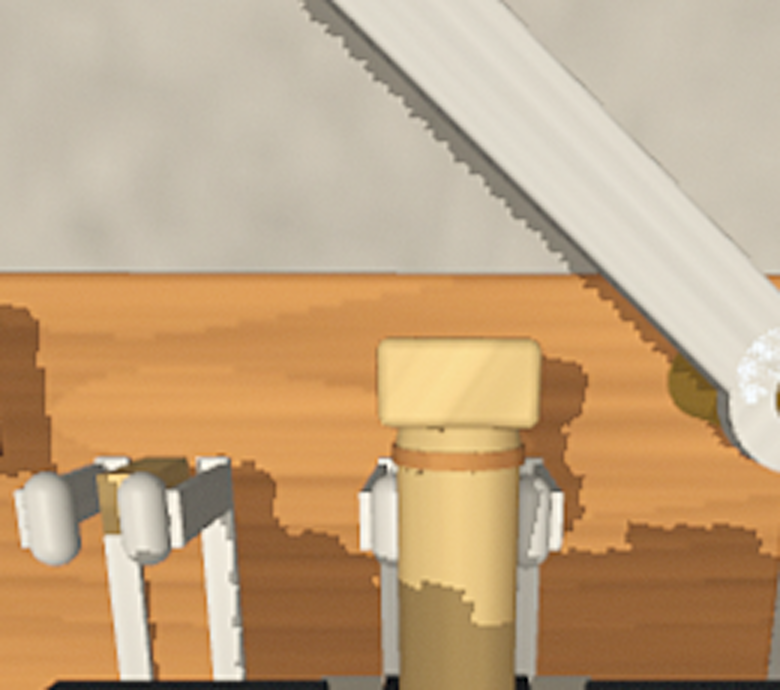

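The stout bobbin is centred between the rollers ((385,520) and (535,520) in the crop) and parallel. I'll press it down.

>>> {"fn": "move_arm", "kwargs": {
  "force": 50,
  "rows": [
    {"delta_rot": [0, 0, 0], "delta_pos": [0.03, -0.03, -0.4], "hand": 1},
    {"delta_rot": [0, 0, 0], "delta_pos": [0, 0, -0.4], "hand": 1},
    {"delta_rot": [0, 0, 0], "delta_pos": [0, 0, -0.4], "hand": 1},
    {"delta_rot": [0, 0, 0], "delta_pos": [0, 0, -0.4], "hand": 1},
    {"delta_rot": [0, 0, 0], "delta_pos": [0, 0, -0.4], "hand": 1},
    {"delta_rot": [0, 0, 0], "delta_pos": [0, 0, -0.4], "hand": 1},
    {"delta_rot": [0, 0, 0], "delta_pos": [0, 0, -0.4], "hand": 1},
    {"delta_rot": [0, 0, 0], "delta_pos": [0, 0, -0.3], "hand": 1},
    {"delta_rot": [0, 0, 0], "delta_pos": [0, 0, -0.1], "hand": 1},
    {"delta_rot": [0, 0, 0], "delta_pos": [0, 0, 0], "hand": 1}
  ]
}}

```text
t: 7.5
eef_pos: [0.5178, 0.0857, 0.0578]
ee_rot: [3.141, 0.001, 0.17]
force: [0.6, -0.9, -1.1]
width: 0.0209
```

```bash
python3 - <<'E'
from h import *
s=get_state(); print(s['t'],np.round(s['eef_pos'],4),np.round(s['ee_rot'],4),s['width'],s['force'])
s,im=snap('wrist','w6.png');np.save('w6.npy',s,allow_pickle=True)
crop(im,100,0,260,230,3,'w6c.png')
s,im=snap('side','s6.png'); crop(im,160,120,150,125,5,'s6c.png')
E
```

```text
7.5 [0.5178 0.0857 0.0578] [3.1413e+00 9.0000e-04 1.7010e-01] 0.020942342071778565 [ 0.6214336  -0.89504382 -1.09958493]
```

View pics/w6c.png

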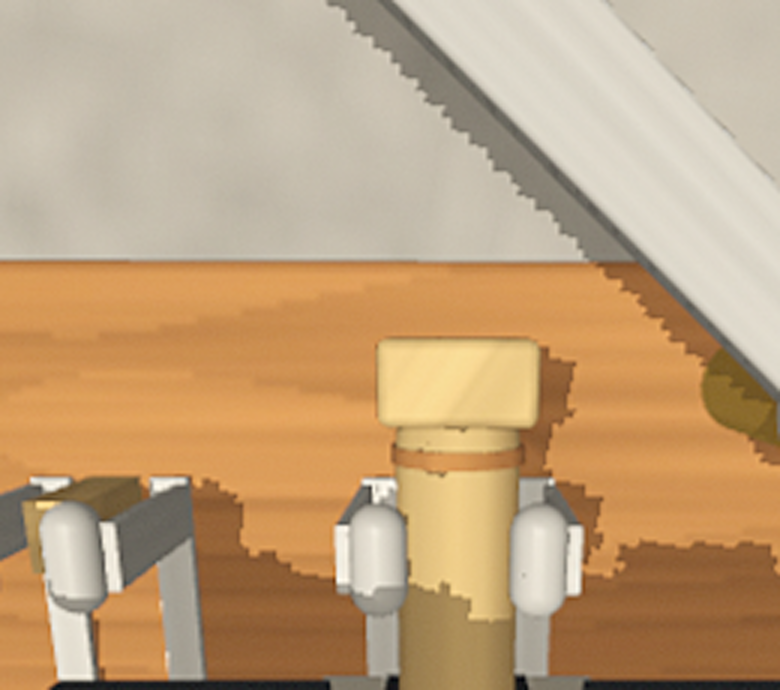

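View pics/s6c.png

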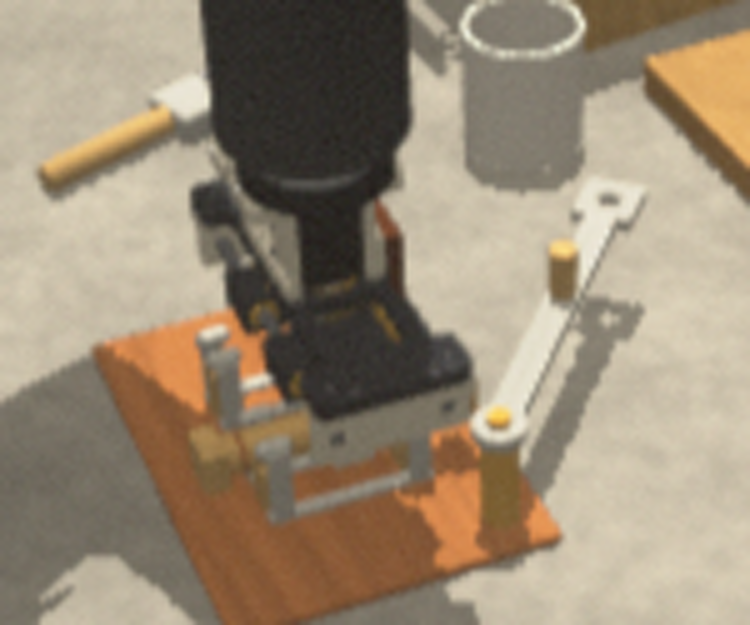

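>>> {"fn": "move_arm", "kwargs": {
  "rows": [
    {"delta_rot": [0, 0, 0], "delta_pos": [0, 0, 0], "hand": 4},
    {"delta_rot": [0, 0, 0], "delta_pos": [0, 0, 0], "hand": 4},
    {"delta_rot": [0, 0, 0], "delta_pos": [0, 0, 0], "hand": 4},
    {"delta_rot": [0, 0, 0], "delta_pos": [0, 0, 0.5], "hand": 4},
    {"delta_rot": [0, 0, 0], "delta_pos": [0, 0, 1], "hand": 4},
    {"delta_rot": [0, 0, 0], "delta_pos": [0, 0, 2], "hand": 4},
    {"delta_rot": [0, 0, 0], "delta_pos": [0, 0, 2.5], "hand": 4},
    {"delta_rot": [0, 0, 0], "delta_pos": [0, 0, 2.5], "hand": 4},
    {"delta_rot": [0, 0, 0], "delta_pos": [0, 0, 2.5], "hand": 4},
    {"delta_rot": [0, 0, 0], "delta_pos": [0, 0, 1], "hand": 4}
  ]
}}

```text
t: 8.6
eef_pos: [0.5193, 0.0863, 0.1816]
ee_rot: [-3.14, -0.005, 0.171]
force: [1.2, 0.5, 0.1]
width: 0.04
```

```bash
python3 - <<'E'
from h import *
s=get_state(); print(s['t'],np.round(s['eef_pos'],4),np.round(s['ee_rot'],4),s['width'],s['force'])
s,im=snap('wrist','w7.png');np.save('w7.npy',s,allow_pickle=True)
E
```

```text
8.6 [0.5193 0.0863 0.1816] [-3.1405 -0.0046  0.1707] 0.03996133627171034 [1.23749267 0.47359345 0.12220584]
```

View pics/w7.png

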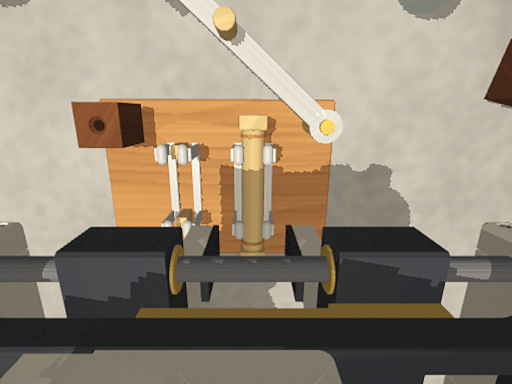

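The stout bobbin is home, with the rollers over its shaft at (238..270,155) and (238..270,230). Next is the slim one.

>>> {"fn": "move_arm", "kwargs": {
  "force": 20,
  "rows": [
    {"delta_rot": [0, 0, -1.17], "delta_pos": [-0.25, -4.34, 0], "hand": 5},
    {"delta_rot": [0, 0, -1.17], "delta_pos": [-0.25, -4.34, 0], "hand": 5},
    {"delta_rot": [0, 0, -1.17], "delta_pos": [-0.25, -4.34, 0], "hand": 5},
    {"delta_rot": [0, 0, -1.17], "delta_pos": [-0.25, -4.34, 0], "hand": 5},
    {"delta_rot": [0, 0, -1.17], "delta_pos": [-0.25, -4.34, 0], "hand": 5},
    {"delta_rot": [0, 0, -1.17], "delta_pos": [-0.25, -4.34, 0], "hand": 5},
    {"delta_rot": [0, 0, -1.17], "delta_pos": [-0.25, -4.34, 0], "hand": 5},
    {"delta_rot": [0, 0, -1.17], "delta_pos": [-0.25, -4.34, 0], "hand": 5},
    {"delta_rot": [0, 0, -1.17], "delta_pos": [-0.25, -4.34, 0], "hand": 5},
    {"delta_rot": [0, 0, 0], "delta_pos": [0, 0, 0], "hand": 5}
  ]
}}

```text
t: 9.65
eef_pos: [0.4944, -0.3087, 0.1768]
ee_rot: [3.142, 0.002, -0.019]
force: [-0.5, 0.1, -1.1]
width: 0.0501
```

```bash
python3 - <<'E'
from h import *
s=get_state(); print(s['t'],np.round(s['eef_pos'],4),np.round(s['ee_rot'],4),s['width'],s['force'])
s,im=snap('wrist','w8.png');np.save('w8.npy',s,allow_pickle=True)
crop(im,190,60,130,200,3,'w8c.png')
s,im=snap('side','s8.png'); crop(im,160,120,150,125,5,'s8c.png')
s=get_state(); print(s['t'],np.round(s['eef_pos'],4),np.round(s['ee_rot'],4))
E
```

```text
9.65 [ 0.4944 -0.3087  0.1768] [ 3.1416e+00  1.9000e-03 -1.8500e-02] 0.050147481815917876 [-0.47923576  0.07668358 -1.1490072 ]
9.75 [ 0.4947 -0.3056  0.1769] [-3.1409e+00  1.8000e-03 -1.6100e-02]
```

View pics/w8c.png

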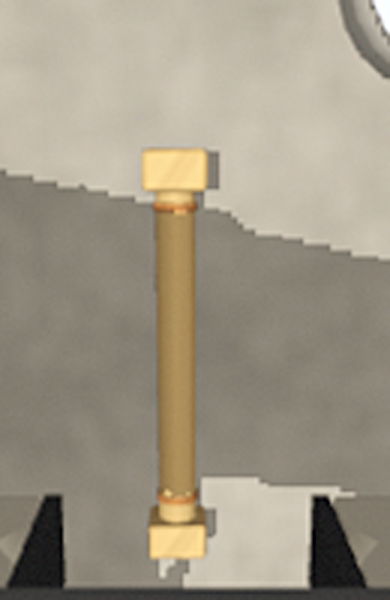

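View pics/s8c.png

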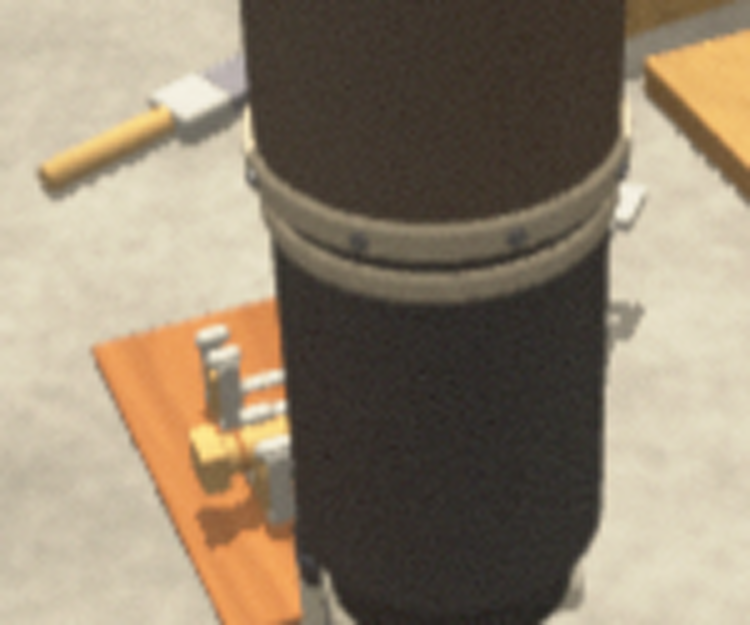

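```bash
python3 - <<'E'
from h import *
s=np.load('w8.npy',allow_pickle=True).item()
P=unproj('wrist',A([(175,149),(178,557)],190,60,3),.022,s); d=P[0]-P[1]; print(P.mean(0),np.linalg.norm(d),np.arctan2(d[1],d[0]))
E
```

```text
[ 0.49571052 -0.30534914  0.022     ] 0.14873308541334532 -0.013230904888447227
```

>>> {"fn": "move_arm", "kwargs": {
  "force": 20,
  "rows": [
    {"delta_rot": [0, 0, 0], "delta_pos": [0, 0, -3.5], "hand": 3.5},
    {"delta_rot": [0, 0, 0], "delta_pos": [0, 0, -4], "hand": 3.5},
    {"delta_rot": [0, 0, 0], "delta_pos": [0, 0, -4], "hand": 3.5},
    {"delta_rot": [0, 0, 0], "delta_pos": [0, 0, -2.5], "hand": 3.5},
    {"delta_rot": [0, 0, 0], "delta_pos": [0, 0, -1.25], "hand": 3.5},
    {"delta_rot": [0, 0, 0], "delta_pos": [0, 0, 0], "hand": 3},
    {"delta_rot": [0, 0, 0], "delta_pos": [0, 0, 0], "hand": 0.5},
    {"delta_rot": [0, 0, 0], "delta_pos": [0, 0, 0], "hand": 0.5},
    {"delta_rot": [0, 0, 0], "delta_pos": [0, 0, 0], "hand": 0.5},
    {"delta_rot": [0, 0, 0], "delta_pos": [0, 0, 0], "hand": 0.5}
  ]
}}

```text
t: 10.75
eef_pos: [0.4964, -0.3048, 0.0268]
ee_rot: [3.141, -0.002, -0.013]
force: [-0.3, 2.8, 5.7]
width: 0.013
```

>>> {"fn": "move_arm", "kwargs": {
  "rows": [
    {"delta_rot": [0, 0, 0], "delta_pos": [0, 0, 0], "hand": 0.5},
    {"delta_rot": [0, 0, 0], "delta_pos": [0, 0, 0], "hand": 0.5},
    {"delta_rot": [0, 0, 0], "delta_pos": [0, 0, 0.5], "hand": 0.5},
    {"delta_rot": [0, 0, 0], "delta_pos": [0, 0, 1.5], "hand": 0.5},
    {"delta_rot": [0, 0, 0], "delta_pos": [0, 0, 2], "hand": 0.5},
    {"delta_rot": [0, 0, 0], "delta_pos": [0, 0, 2], "hand": 0.5},
    {"delta_rot": [0, 0, 0], "delta_pos": [0, 0, 2], "hand": 0.5},
    {"delta_rot": [0, 0, 0], "delta_pos": [0, 0, 2], "hand": 0.5},
    {"delta_rot": [0, 0, 0], "delta_pos": [0, 0, 2], "hand": 0.5},
    {"delta_rot": [0, 0, 0], "delta_pos": [0, 0, 0], "hand": 0.5}
  ]
}}

```text
t: 11.75
eef_pos: [0.497, -0.3054, 0.149]
ee_rot: [3.14, -0.005, -0.013]
force: [0.6, -0.9, 0.5]
width: 0.0133
```

```bash
python3 - <<'E'
from h import *
s=get_state(); print(s['t'],np.round(s['eef_pos'],4),np.round(s['ee_rot'],4),s['width'],s['force'])
s,im=snap('wrist','w9.png')
s,im=snap('side','s9.png'); crop(im,150,180,180,150,4,'s9c.png')
E
```

```text
11.75 [ 0.497  -0.3054  0.149 ] [ 3.1399 -0.0048 -0.0132] 0.013309091942766527 [ 0.60972736 -0.90976935  0.46583562]
```

View pics/w9.png

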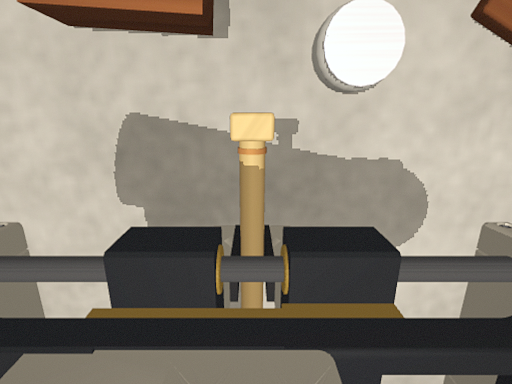

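View pics/s9c.png

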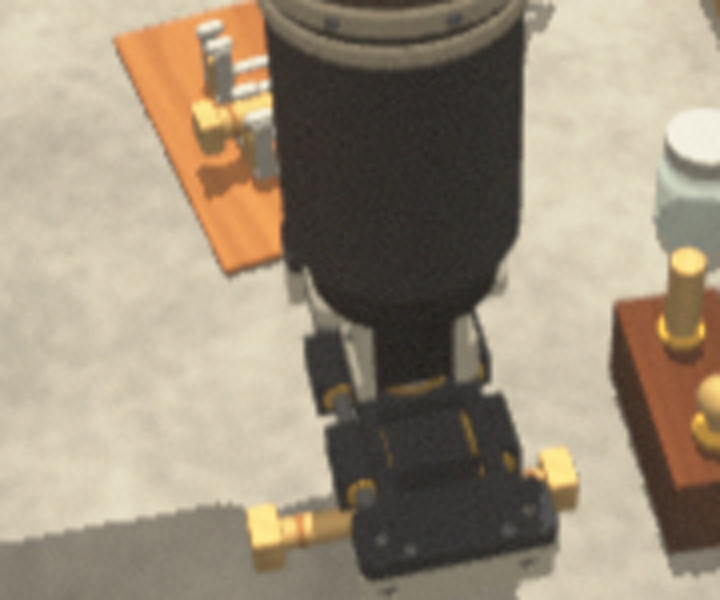

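>>> {"fn": "move_arm", "kwargs": {
  "rows": [
    {"delta_rot": [0, 0, 1.06], "delta_pos": [0.09, 4.5, 0], "hand": 0.5},
    {"delta_rot": [0, 0, 1.06], "delta_pos": [0.09, 4.5, 0], "hand": 0.5},
    {"delta_rot": [0, 0, 1.06], "delta_pos": [0.09, 4.5, 0], "hand": 0.5},
    {"delta_rot": [0, 0, 1.06], "delta_pos": [0.09, 4.5, 0], "hand": 0.5},
    {"delta_rot": [0, 0, 1.06], "delta_pos": [0.09, 4.5, 0], "hand": 0.5},
    {"delta_rot": [0, 0, 1.06], "delta_pos": [0.09, 4.5, 0], "hand": 0.5},
    {"delta_rot": [0, 0, 1.06], "delta_pos": [0.09, 4.5, 0], "hand": 0.5},
    {"delta_rot": [0, 0, 1.06], "delta_pos": [0.09, 4.5, 0], "hand": 0.5},
    {"delta_rot": [0, 0, 1.06], "delta_pos": [0.09, 4.5, 0], "hand": 0.5},
    {"delta_rot": [0, 0, 1.06], "delta_pos": [0.09, 4.5, 0], "hand": 0.5}
  ]
}}

```text
t: 12.85
eef_pos: [0.5037, 0.1468, 0.1448]
ee_rot: [3.141, 0.002, 0.172]
force: [1.5, -0.5, 0.1]
width: 0.0137
```

>>> {"fn": "move_arm", "kwargs": {
  "rows": [
    {"delta_rot": [0, 0, 0], "delta_pos": [0, 1.5, 0], "hand": 0.5},
    {"delta_rot": [0, 0, 0], "delta_pos": [0, 0, -1], "hand": 0.5},
    {"delta_rot": [0, 0, 0], "delta_pos": [0, 0, -1.5], "hand": 0.5},
    {"delta_rot": [0, 0, 0], "delta_pos": [0, 0, -1.5], "hand": 0.5},
    {"delta_rot": [0, 0, 0], "delta_pos": [0, 0, -1], "hand": 0.5},
    {"delta_rot": [0, 0, 0], "delta_pos": [0, 0, 0], "hand": 0.5},
    {"delta_rot": [0, 0, 0], "delta_pos": [0, 0, 0], "hand": 0.5},
    {"delta_rot": [0, 0, 0], "delta_pos": [0, 0, 0], "hand": 0.5},
    {"delta_rot": [0, 0, 0], "delta_pos": [0, 0, 0], "hand": 0.5},
    {"delta_rot": [0, 0, 0], "delta_pos": [0, 0, 0], "hand": 0.5}
  ]
}}

```text
t: 13.85
eef_pos: [0.5049, 0.1604, 0.0962]
ee_rot: [-3.141, -0.001, 0.171]
force: [0.1, 0.0, -0.5]
width: 0.0135
```

```bash
python3 - <<'E'
from h import *
s=get_state(); print(s['t'],np.round(s['eef_pos'],4),np.round(s['ee_rot'],4),s['width'],s['force'])
s,im=snap('wrist','w10.png');np.save('w10.npy',s,allow_pickle=True)
crop(im,180,60,260,170,3,'w10c.png')
E
```

```text
13.85 [0.5049 0.1604 0.0962] [-3.1411e+00 -9.0000e-04  1.7150e-01] 0.013465384907414049 [ 0.13603588  0.01274169 -0.47881415]
```

View pics/w10c.png

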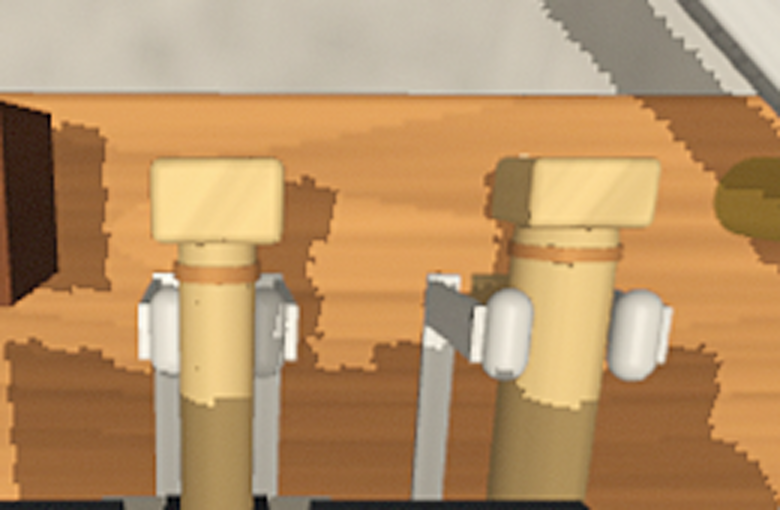

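>>> {"fn": "move_arm", "kwargs": {
  "force": 50,
  "rows": [
    {"delta_rot": [0, 0, 0], "delta_pos": [0, 0.03, -0.5], "hand": 0.5},
    {"delta_rot": [0, 0, 0], "delta_pos": [0, 0, -0.5], "hand": 0.5},
    {"delta_rot": [0, 0, 0], "delta_pos": [0, 0, -0.5], "hand": 0.5},
    {"delta_rot": [0, 0, 0], "delta_pos": [0, 0, -0.4], "hand": 0.5},
    {"delta_rot": [0, 0, 0], "delta_pos": [0, 0, -0.4], "hand": 0.5},
    {"delta_rot": [0, 0, 0], "delta_pos": [0, 0, -0.4], "hand": 0.5},
    {"delta_rot": [0, 0, 0], "delta_pos": [0, 0, -0.4], "hand": 0.5},
    {"delta_rot": [0, 0, 0], "delta_pos": [0, 0, -0.4], "hand": 0.5},
    {"delta_rot": [0, 0, 0], "delta_pos": [0, 0, -0.2], "hand": 0.5},
    {"delta_rot": [0, 0, 0], "delta_pos": [0, 0, 0], "hand": 0.5}
  ]
}}

```text
t: 14.9
eef_pos: [0.5049, 0.1606, 0.0605]
ee_rot: [3.141, -0.001, 0.173]
force: [-8.2, -1.6, 24.3]
width: 0.0126
```

```bash
python3 - <<'E'
from h import *
s=get_state(); print(s['t'],np.round(s['eef_pos'],4),np.round(s['ee_rot'],4),s['width'],s['force'])
s,im=snap('wrist','w11.png');np.save('w11.npy',s,allow_pickle=True)
crop(im,180,60,260,170,3,'w11c.png')
s,im=snap('side','s11.png'); crop(im,160,120,150,125,5,'s11c.png')
E
```

```text
14.9 [0.5049 0.1606 0.0605] [ 3.1411e+00 -8.0000e-04  1.7260e-01] 0.012587490142734041 [-8.18585942 -1.57857606 24.328717  ]
```

View pics/w11c.png

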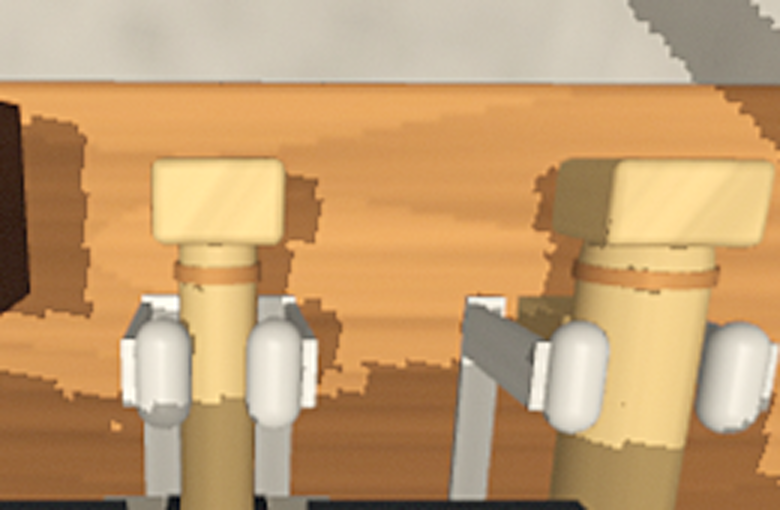

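View pics/s11c.png

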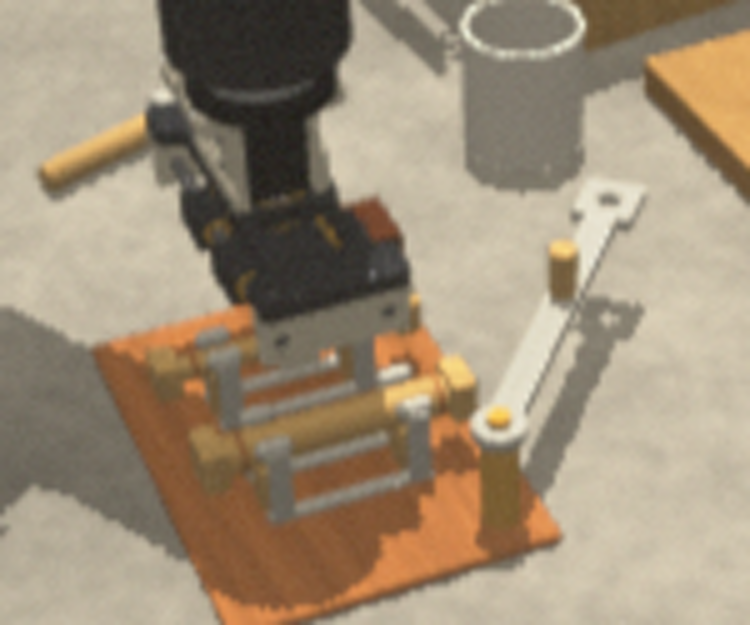

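>>> {"fn": "move_arm", "kwargs": {
  "force": 20,
  "rows": [
    {"delta_rot": [0, 0, 0], "delta_pos": [0, 0, 0.1], "hand": 3},
    {"delta_rot": [0, 0, 0], "delta_pos": [0, 0, 0], "hand": 3},
    {"delta_rot": [0, 0, 0], "delta_pos": [0, 0, 0], "hand": 3},
    {"delta_rot": [0, 0, 0], "delta_pos": [0, 0, 0.5], "hand": 3},
    {"delta_rot": [0, 0, 0], "delta_pos": [0, 0, 1], "hand": 3},
    {"delta_rot": [0, 0, 0], "delta_pos": [0, 0, 2], "hand": 3},
    {"delta_rot": [0, 0, 0], "delta_pos": [0, 0, 2.5], "hand": 3},
    {"delta_rot": [0, 0, 0], "delta_pos": [0, 0, 2.5], "hand": 3},
    {"delta_rot": [0, 0, 0], "delta_pos": [-2, 0, 2.5], "hand": 3},
    {"delta_rot": [0, 0, 0], "delta_pos": [-2, 0, 0], "hand": 3}
  ]
}}

```text
t: 16.0
eef_pos: [0.4662, 0.1616, 0.1736]
ee_rot: [-3.139, -0.006, 0.171]
force: [0.4, 0.9, -0.4]
width: 0.0297
```

```bash
python3 - <<'E'
from h import *
s=get_state(); print(s['t'],np.round(s['eef_pos'],4),np.round(s['ee_rot'],4),s['width'],s['force'])
s,im=snap('wrist','w12.png');np.save('w12.npy',s,allow_pickle=True)
crop(im,100,50,250,190,3,'w12c.png')
s,im=snap('side','s12.png'); crop(im,160,120,150,125,5,'s12c.png')
E
```

```text
16.0 [0.4662 0.1616 0.1736] [-3.1392 -0.0057  0.1715] 0.029691377152976553 [ 0.43925417  0.89383446 -0.37875456]
```

View pics/w12c.png

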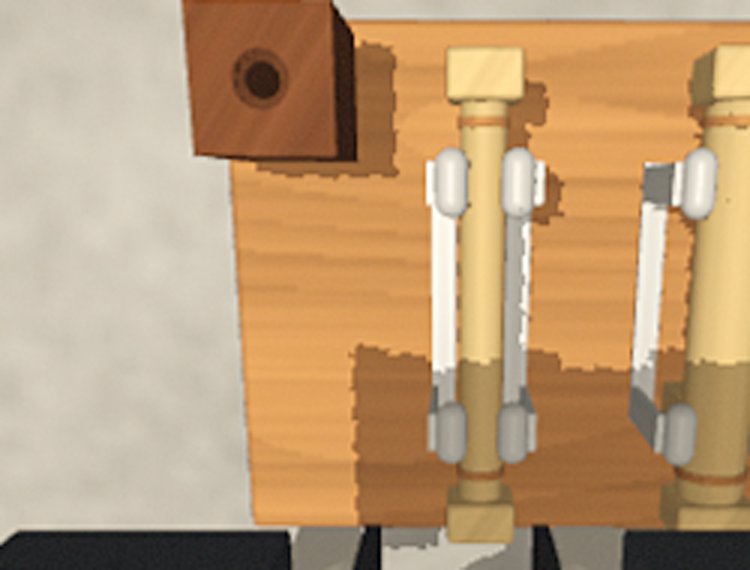

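View pics/s12c.png

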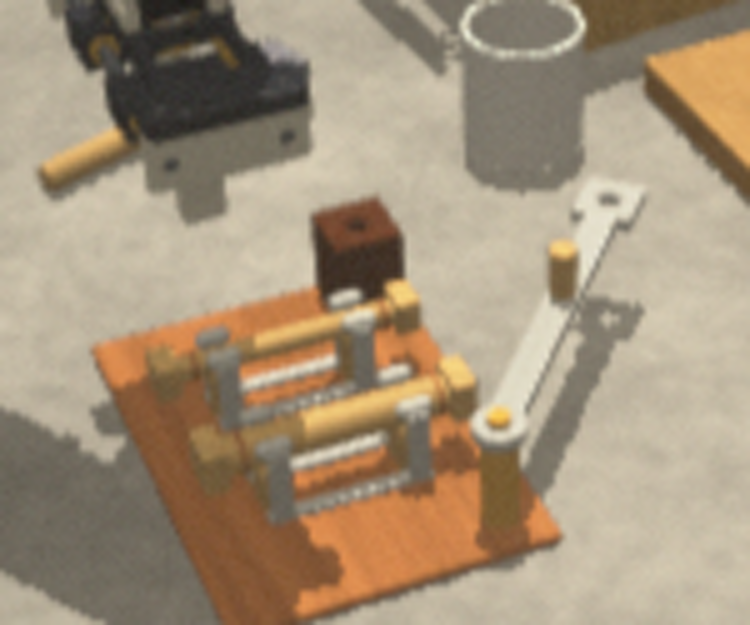

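```bash
python3 - <<'E'
from h import *
s=np.load('w12.npy',allow_pickle=True).item()
p=(.5108,.1231,.172)
def inv(P):
    d=np.array(P)[:2]-p[:2]; c,q=np.cos(p[2]),np.sin(p[2]); return np.round([c*d[0]+q*d[1],-q*d[0]+c*d[1]],4)
for n,uv,z in(('far',(485,47),.056),('near',(480,541),.056),('sock',(262,79),.062),('rollF',(484,181),.055),('rollN',(483,433),.055)):
    P=unproj('wrist',A([uv],100,50,3),z,s)[0]; print(n,P,inv(P))
print(w2(p,(.065,.1,.062)))
# knob from side s12: crop(563,247)
k=unproj('side',A([(563,247)],160,120,5),.102)[0]; print('knob',k)
h=w2(p,(.065,-.1,0)); print('hinge',h)
for a in (.72,.6,.5,.4,.3,.2,.1,0,-.05):
    t=np.pi/2+p[2]-a; print(a,np.round(h[:2]+.11*np.array([np.cos(t),np.sin(t)]),4))
E
```

```text
far [0.57741149 0.17334681 0.056     ] [0.0742 0.0381]
near [0.43143788 0.14809918 0.056     ] [-0.0739  0.0382]
sock [0.55811319 0.23200898 0.062     ] [0.0653 0.0992]
rollF [0.54230732 0.16714195 0.055     ] [0.0386 0.038 ]
rollN [0.46735993 0.15367446 0.055     ] [-0.0376  0.0376]
[0.55772557 0.2327494  0.062     ]
knob [0.65016459 0.13146636 0.102     ]
hinge [0.59195621 0.03570051 0.        ]
0.72 [0.6493 0.1296]
0.6 [0.6376 0.1358]
0.5 [0.6274 0.1398]
0.4 [0.6168 0.1429]
0.3 [0.606  0.1448]
0.2 [0.595  0.1457]
0.1 [0.584  0.1454]
0 [0.5731 0.1441]
-0.05 [0.5677 0.143 ]
```

Both bobbins are home and centred; the slim one's ends are at ±74 mm. Next is the keeper: move above the knob.

>>> {"fn": "move_arm", "kwargs": {
  "force": 10,
  "rows": [
    {"delta_rot": [0, 0, 0], "delta_pos": [3, -0.5, 0], "hand": 4.5},
    {"delta_rot": [0, 0, 0], "delta_pos": [3, -0.5, 0], "hand": 4.5},
    {"delta_rot": [0, 0, 0], "delta_pos": [3, -0.5, 0], "hand": 4.5},
    {"delta_rot": [0, 0, 0], "delta_pos": [3, -0.5, 0], "hand": 4.5},
    {"delta_rot": [0, 0, 0], "delta_pos": [3, -0.5, 0], "hand": 4.5},
    {"delta_rot": [0, 0, 0], "delta_pos": [2.4, -0.5, 0], "hand": 4.5},
    {"delta_rot": [0, 0, 0], "delta_pos": [1, 0, -1.5], "hand": 4.5},
    {"delta_rot": [0, 0, 0], "delta_pos": [0, 0, 0], "hand": 4.5},
    {"delta_rot": [0, 0, 0], "delta_pos": [0, 0, 0], "hand": 4.5},
    {"delta_rot": [0, 0, 0], "delta_pos": [0, 0, 0], "hand": 4.5}
  ]
}}

```text
t: 17.1
eef_pos: [0.648, 0.1308, 0.1548]
ee_rot: [3.142, 0.0, 0.172]
force: [-0.1, -0.5, -1.1]
width: 0.0447
```

```bash
python3 - <<'E'
from h import *
s,im=snap('wrist','w13.png'); print(s['t'],np.round(s['eef_pos'],4),np.round(s['ee_rot'],4),s['width'],s['force'])
np.save('w13.npy',s,allow_pickle=True)
s,im=snap('side','s13.png'); crop(im,160,80,200,150,4,'s13c.png')
E
```

```text
17.1 [0.648  0.1308 0.1548] [3.1415e+00 2.0000e-04 1.7220e-01] 0.044695441693562814 [-0.13310019 -0.53351356 -1.08106657]
```

View pics/w13.png

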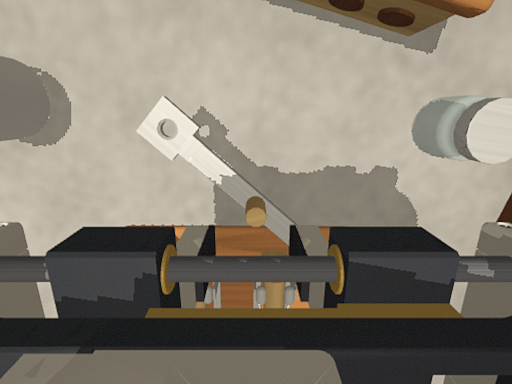

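View pics/s13c.png

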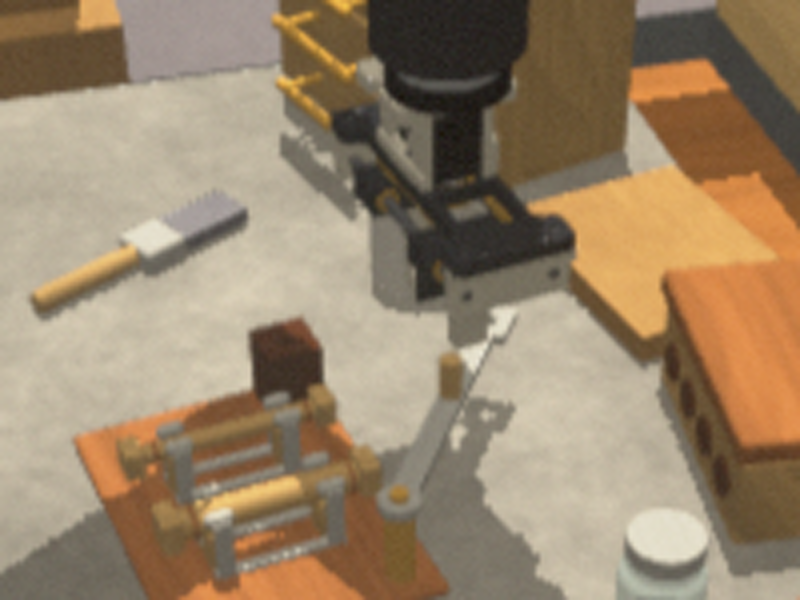

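```bash
python3 - <<'E'
from h import *
s=np.load('w13.npy',allow_pickle=True).item()
k=unproj('wrist',[(256,215)],.102,s)[0];e=unproj('wrist',[(167,129)],.072,s)[0]
h=np.array([.59196,.0357])
for P,r in((k,.11),(e,.2)): d=P[:2]-h; print(P,np.linalg.norm(d),np.pi/2+.172-np.arctan2(d[1],d[0]))
E
```

```text
[0.6513652  0.12835527 0.102     ] 0.1100635153841529 0.7421230652627051
[0.69721973 0.20501284 0.072     ] 0.19936511365380408 0.7282139965664596
```

>>> {"fn": "move_arm", "kwargs": {
  "force": 10,
  "rows": [
    {"delta_rot": [0, 0, 0], "delta_pos": [0.2, -0.2, -1], "hand": 4.5},
    {"delta_rot": [0, 0, 0], "delta_pos": [0, 0, -1.5], "hand": 4.5},
    {"delta_rot": [0, 0, 0], "delta_pos": [0, 0, -1.5], "hand": 4.5},
    {"delta_rot": [0, 0, 0], "delta_pos": [0, 0, -1.4], "hand": 4.5},
    {"delta_rot": [0, 0, 0], "delta_pos": [0, 0, 0], "hand": 3},
    {"delta_rot": [0, 0, 0], "delta_pos": [0, 0, 0], "hand": 1},
    {"delta_rot": [0, 0, 0], "delta_pos": [0, 0, 0], "hand": 1},
    {"delta_rot": [0, 0, 0], "delta_pos": [0, 0, 0], "hand": 1},
    {"delta_rot": [0, 0, 0], "delta_pos": [0, 0, 0], "hand": 1},
    {"delta_rot": [0, 0, 0], "delta_pos": [0, 0, 0], "hand": 1}
  ]
}}

```text
t: 18.2
eef_pos: [0.651, 0.1287, 0.1014]
ee_rot: [-3.141, -0.001, 0.172]
force: [-0.2, 0.1, 2.2]
width: 0.0155
```

```bash
python3 - <<'E'
from h import *
s,im=snap('wrist','w14.png'); print(s['t'],np.round(s['eef_pos'],4),np.round(s['ee_rot'],4),s['width'],s['force'])
h=np.array([.59196,.0357])
P=s['eef_pos'];d=P[:2]-h;a0=np.pi/2+.172-np.arctan2(d[1],d[0]);r=np.linalg.norm(d);print(r,a0)
r=.11
q0=P[:2];
for a in np.linspace(a0,-.03,21)[1:]:
    t=np.pi/2+.172-a; q=h+r*np.array([np.cos(t),np.sin(t)]); print(np.round((q-q0)*100,2),end=' ');q0=q
E
```

```text
18.2 [0.651  0.1287 0.1014] [-3.1414e+00 -1.1000e-03  1.7170e-01] 0.015485995652380381 [-0.1803952   0.08303457  2.16049471]
0.11015571162692743 0.7375825669412182
[-0.37  0.21] [-0.37  0.21] [-0.38  0.19] [-0.38  0.18] [-0.39  0.16] [-0.4   0.15] [-0.4   0.13] [-0.41  0.12] [-0.41  0.1 ] [-0.41  0.08] [-0.42  0.07] [-0.42  0.05] [-0.42  0.04] [-0.42  0.02] [-0.42  0.  ] [-0.42 -0.01] [-0.42 -0.03] [-0.42 -0.04] [-0.42 -0.06] [-0.42 -0.08]
```

View pics/w14.png

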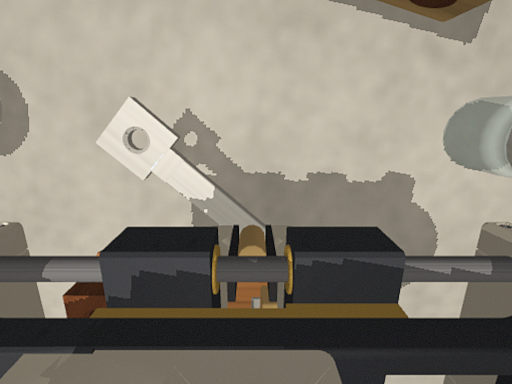

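Knob gripped (width 15.5 mm). I'll swing it along the arc with the matching turn of +2.2° per row.

>>> {"fn": "move_arm", "kwargs": {
  "rows": [
    {"delta_rot": [0, 0, 2.2], "delta_pos": [-0.37, 0.21, 0], "hand": 1},
    {"delta_rot": [0, 0, 2.2], "delta_pos": [-0.37, 0.21, 0], "hand": 1},
    {"delta_rot": [0, 0, 2.2], "delta_pos": [-0.38, 0.19, 0], "hand": 1},
    {"delta_rot": [0, 0, 2.2], "delta_pos": [-0.38, 0.18, 0], "hand": 1},
    {"delta_rot": [0, 0, 2.2], "delta_pos": [-0.39, 0.16, 0], "hand": 1},
    {"delta_rot": [0, 0, 2.2], "delta_pos": [-0.4, 0.15, 0], "hand": 1},
    {"delta_rot": [0, 0, 2.2], "delta_pos": [-0.4, 0.13, 0], "hand": 1},
    {"delta_rot": [0, 0, 2.2], "delta_pos": [-0.41, 0.12, 0], "hand": 1},
    {"delta_rot": [0, 0, 2.2], "delta_pos": [-0.41, 0.1, 0], "hand": 1},
    {"delta_rot": [0, 0, 2.2], "delta_pos": [-0.41, 0.08, 0], "hand": 1}
  ]
}}

```text
t: 19.25
eef_pos: [0.6117, 0.1438, 0.1013]
ee_rot: [3.141, -0.001, 0.557]
force: [-0.7, -0.7, 4.0]
width: 0.0154
```

>>> {"fn": "move_arm", "kwargs": {
  "rows": [
    {"delta_rot": [0, 0, 2.2], "delta_pos": [-0.42, 0.07, 0], "hand": 1},
    {"delta_rot": [0, 0, 2.2], "delta_pos": [-0.42, 0.05, 0], "hand": 1},
    {"delta_rot": [0, 0, 2.2], "delta_pos": [-0.42, 0.04, 0], "hand": 1},
    {"delta_rot": [0, 0, 2.2], "delta_pos": [-0.42, 0.02, 0], "hand": 1},
    {"delta_rot": [0, 0, 2.2], "delta_pos": [-0.42, 0, 0], "hand": 1},
    {"delta_rot": [0, 0, 2.2], "delta_pos": [-0.42, -0.01, 0], "hand": 1},
    {"delta_rot": [0, 0, 2.2], "delta_pos": [-0.42, -0.03, 0], "hand": 1},
    {"delta_rot": [0, 0, 2.2], "delta_pos": [-0.42, -0.04, 0], "hand": 1},
    {"delta_rot": [0, 0, 2.2], "delta_pos": [-0.42, -0.06, 0], "hand": 1},
    {"delta_rot": [0, 0, 0], "delta_pos": [-0.4, -0.07, 0], "hand": 1}
  ]
}}

```text
t: 20.25
eef_pos: [0.5733, 0.144, 0.1017]
ee_rot: [3.137, -0.006, 0.904]
force: [22.3, -5.5, -12.1]
width: 0.0164
```

```bash
python3 - <<'E'
from h import *
s,im=snap('wrist','w15.png'); print(s['t'],np.round(s['eef_pos'],4),np.round(s['ee_rot'],4),s['width'],s['force'])
h=np.array([.59196,.0357])
P=s['eef_pos'];d=P[:2]-h;print(np.linalg.norm(d),np.pi/2+.172-np.arctan2(d[1],d[0]))
s,im=snap('side','s15.png'); crop(im,160,120,150,125,5,'s15c.png')
E
```

```text
20.25 [0.5733 0.144  0.1017] [ 3.1366 -0.0057  0.9037] 0.016361241737465067 [ 22.33103789  -5.50864514 -12.07958168]
0.10986250057082765 0.0015624946241878934
```

View pics/s15c.png

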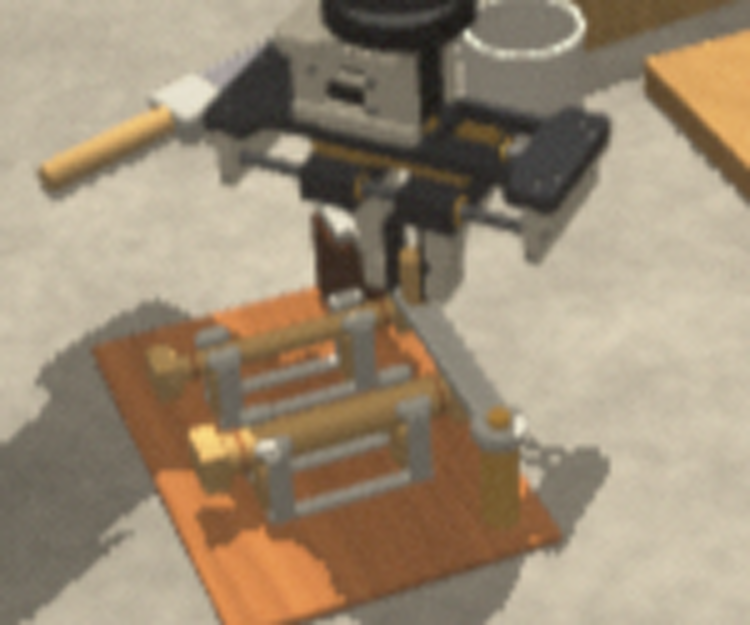

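The bar is at its stop (22 N, angle about 0.00). I'll relieve the load, release and rise.

>>> {"fn": "move_arm", "kwargs": {
  "rows": [
    {"delta_rot": [0, 0, 0], "delta_pos": [0.2, 0, 0], "hand": 1},
    {"delta_rot": [0, 0, 0], "delta_pos": [0.15, 0, 0], "hand": 3.5},
    {"delta_rot": [0, 0, 0], "delta_pos": [0, 0, 0], "hand": 3.5},
    {"delta_rot": [0, 0, 0], "delta_pos": [0, 0, 0], "hand": 3.5},
    {"delta_rot": [0, 0, 0], "delta_pos": [0, 0, 0], "hand": 3.5},
    {"delta_rot": [0, 0, 0], "delta_pos": [0, 0, 1], "hand": 3.5},
    {"delta_rot": [0, 0, 0], "delta_pos": [0, 0, 2], "hand": 3.5},
    {"delta_rot": [0, 0, 0], "delta_pos": [0, 0, 2.5], "hand": 3.5},
    {"delta_rot": [0, 0, 0], "delta_pos": [0, 0, 2.5], "hand": 3.5},
    {"delta_rot": [0, 0, 0], "delta_pos": [0, 0, 2], "hand": 3.5}
  ]
}}

```text
t: 21.35
eef_pos: [0.5734, 0.1438, 0.2031]
ee_rot: [3.141, -0.002, 0.901]
force: [0.8, 0.3, 1.0]
width: 0.035
```

```bash
python3 - <<'E'
from h import *
s,im=snap('wrist','w16.png'); print(s['t'],np.round(s['eef_pos'],4),np.round(s['ee_rot'],4),s['width'],s['force'])
np.save('w16.npy',s,allow_pickle=True)
s,im=snap('side','s16.png'); crop(im,160,120,150,125,5,'s16c.png')
E
```

```text
21.35 [0.5734 0.1438 0.2031] [ 3.1408e+00 -1.5000e-03  9.0150e-01] 0.034972517464813384 [0.81681149 0.28864447 0.96266606]
```

View pics/w16.png

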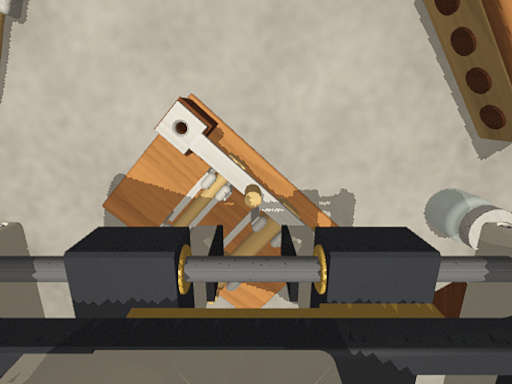

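View pics/s16c.png

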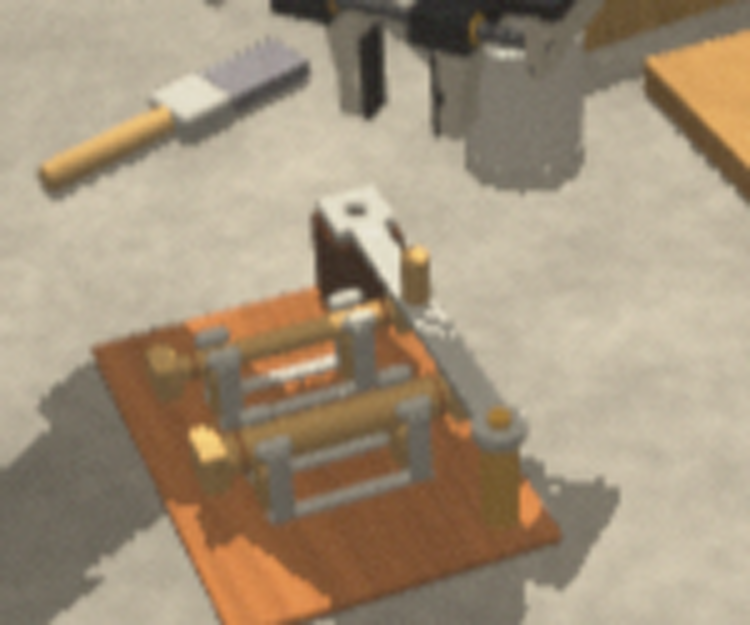

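>>> {"fn": "move_arm", "kwargs": {
  "rows": [
    {"delta_rot": [0, 0, -4.6], "delta_pos": [1.15, -3.53, -0.2], "hand": 3.5},
    {"delta_rot": [0, 0, -4.6], "delta_pos": [1.15, -3.53, -0.2], "hand": 3.5},
    {"delta_rot": [0, 0, -4.6], "delta_pos": [1.15, -3.53, -0.2], "hand": 3.5},
    {"delta_rot": [0, 0, -4.6], "delta_pos": [1.15, -3.53, -0.2], "hand": 3.5},
    {"delta_rot": [0, 0, -4.6], "delta_pos": [1.15, -3.53, -0.2], "hand": 3.5},
    {"delta_rot": [0, 0, -4.6], "delta_pos": [1.15, -3.53, -0.2], "hand": 3.5},
    {"delta_rot": [0, 0, -4.6], "delta_pos": [1.15, -3.53, -0.2], "hand": 3.5},
    {"delta_rot": [0, 0, -4.6], "delta_pos": [1.15, -3.53, -0.2], "hand": 3.5},
    {"delta_rot": [0, 0, -4.6], "delta_pos": [1.15, -3.53, -0.2], "hand": 3.5},
    {"delta_rot": [0, 0, 0], "delta_pos": [0, 0, 0], "hand": 4.5}
  ]
}}

```text
t: 22.45
eef_pos: [0.6767, -0.1781, 0.1814]
ee_rot: [3.141, 0.002, 0.172]
force: [-1.0, 0.7, -0.2]
width: 0.0388
```

>>> {"fn": "move_arm", "kwargs": {
  "rows": [
    {"delta_rot": [0, 0, 0], "delta_pos": [-5, 0, 0], "hand": 4.5},
    {"delta_rot": [0, 0, 0], "delta_pos": [0, 0, 0], "hand": 4.5},
    {"delta_rot": [0, 0, 0], "delta_pos": [0, 0, 0], "hand": 4.5},
    {"delta_rot": [0, 0, 0], "delta_pos": [0, 0, 0], "hand": 4.5},
    {"delta_rot": [0, 0, 0], "delta_pos": [0, 0, 0], "hand": 4.5},
    {"delta_rot": [0, 0, 0], "delta_pos": [0, 0, 0], "hand": 4.5},
    {"delta_rot": [0, 0, 0], "delta_pos": [0, 0, 0], "hand": 4.5},
    {"delta_rot": [0, 0, 0], "delta_pos": [0, 0, 0], "hand": 4.5},
    {"delta_rot": [0, 0, 0], "delta_pos": [0, 0, 0], "hand": 4.5},
    {"delta_rot": [0, 0, 0], "delta_pos": [0, 0, 0], "hand": 4.5}
  ]
}}

```text
t: 23.45
eef_pos: [0.6267, -0.1741, 0.1826]
ee_rot: [-3.142, 0.0, 0.179]
force: [-0.1, -0.3, 0.2]
width: 0.0449
```

```bash
python3 - <<'E'
from h import *
s=np.load('w16.npy',allow_pickle=True).item(); print('eye',unproj('wrist',[(180.5,127.5)],.072,s))
s,im=snap('wrist','w17.png'); print(s['t'],np.round(s['eef_pos'],4),np.round(s['ee_rot'],4),s['width'],s['force'],s['q'])
np.save('w17.npy',s,allow_pickle=True)
crop(im,170,60,250,180,3,'w17c.png')
E
```

```text
eye [[0.55859447 0.23173231 0.072     ]]
23.45 [ 0.6267 -0.1741  0.1826] [-3.1416e+00  1.0000e-04  1.7860e-01] 0.04487652607227884 [-0.05084094 -0.26955846  0.16517433] [ 2.83477146e-02  3.64818738e-01 -1.34976508e-01  2.03900985e-05
 -1.07112876e+00  1.72099627e+00]
```

View pics/w17c.png

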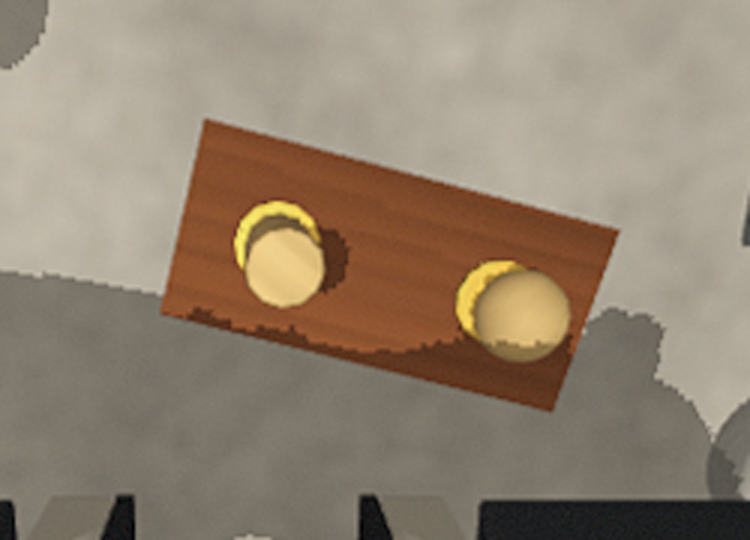

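```bash
python3 - <<'E'
from h import *
s=np.load('w17.npy',allow_pickle=True).item()
print('pin top',unproj('wrist',A([(285,267)],170,60,3),.116,s), 'collar',unproj('wrist',A([(277,243)],170,60,3),.063,s))
uv=A([(205,120),(618,231),(552,410),(161,313)],170,60,3)
ps,r=fit('wrist',[(.03,.065,.058),(.03,-.065,.058),(-.03,-.065,.058),(-.03,.065,.058)],uv,[.673,-.208,-.07],s);print(ps,r.tolist(),w2(ps,(0,.035,0)))
E
```

```text
pin top [[ 0.67609417 -0.17448804  0.116     ]] collar [[ 0.67631567 -0.17433647  0.063     ]]
[ 0.67304728 -0.20955617 -0.0690173 ] [[-0.2, -0.5], [0.7, -0.5], [0.0, 0.8], [-0.5, 0.5]] [ 0.67546097 -0.1746395   0.        ]
```

>>> {"fn": "move_arm", "kwargs": {
  "force": 25,
  "rows": [
    {"delta_rot": [0, 0, 0], "delta_pos": [2.5, 0, 0], "hand": 4.5},
    {"delta_rot": [0, 0, 0], "delta_pos": [2.45, -0.04, 0], "hand": 4.5},
    {"delta_rot": [0, 0, 0], "delta_pos": [0, 0, 0], "hand": 4.5},
    {"delta_rot": [0, 0, 0], "delta_pos": [0, 0, -1.5], "hand": 4.5},
    {"delta_rot": [0, 0, 0], "delta_pos": [0, 0, -2], "hand": 4.5},
    {"delta_rot": [0, 0, 0], "delta_pos": [0, 0, -2], "hand": 4.5},
    {"delta_rot": [0, 0, 0], "delta_pos": [0, 0, -1.5], "hand": 4.5},
    {"delta_rot": [0, 0, 0], "delta_pos": [0, 0, -0.9], "hand": 4},
    {"delta_rot": [0, 0, 0], "delta_pos": [0, 0, 0], "hand": 3.5},
    {"delta_rot": [0, 0, 0], "delta_pos": [0, 0, 0], "hand": 3}
  ]
}}

```text
t: 24.5
eef_pos: [0.6764, -0.1746, 0.1041]
ee_rot: [3.141, -0.0, 0.179]
force: [-0.0, 0.3, 0.6]
width: 0.0322
```

>>> {"fn": "move_arm", "kwargs": {
  "rows": [
    {"delta_rot": [0, 0, 0], "delta_pos": [0, 0, 0], "hand": 1},
    {"delta_rot": [0, 0, 0], "delta_pos": [0, 0, 0], "hand": 1},
    {"delta_rot": [0, 0, 0], "delta_pos": [0, 0, 0], "hand": 1},
    {"delta_rot": [0, 0, 0], "delta_pos": [0, 0, 0], "hand": 1},
    {"delta_rot": [0, 0, 0], "delta_pos": [0, 0, 0], "hand": 1},
    {"delta_rot": [0, 0, 0], "delta_pos": [0, 0, 0], "hand": 1},
    {"delta_rot": [0, 0, 0], "delta_pos": [0, 0, 0], "hand": 1},
    {"delta_rot": [0, 0, 0], "delta_pos": [0, 0, 0], "hand": 1},
    {"delta_rot": [0, 0, 0], "delta_pos": [0, 0, 0], "hand": 1},
    {"delta_rot": [0, 0, 0], "delta_pos": [0, 0, 0], "hand": 1}
  ]
}}

```text
t: 25.5
eef_pos: [0.6767, -0.1745, 0.1047]
ee_rot: [3.141, -0.001, 0.179]
force: [-0.5, 1.1, 5.6]
width: 0.0194
```

```bash
python3 - <<'E'
from h import *
s,im=snap('wrist','w18.png'); print(s['t'],np.round(s['eef_pos'],4),np.round(s['ee_rot'],4),s['width'],s['force'],s['moment'])
s,im=snap('side','s18.png'); crop(im,260,180,150,150,4,'s18c.png')
E
```

```text
25.5 [ 0.6767 -0.1745  0.1047] [ 3.1411e+00 -1.4000e-03  1.7890e-01] 0.019396670256726874 [-0.49971966  1.11251359  5.59918054] [ 0.25728467  0.25468213 -0.03385748]
```

View pics/w18.png

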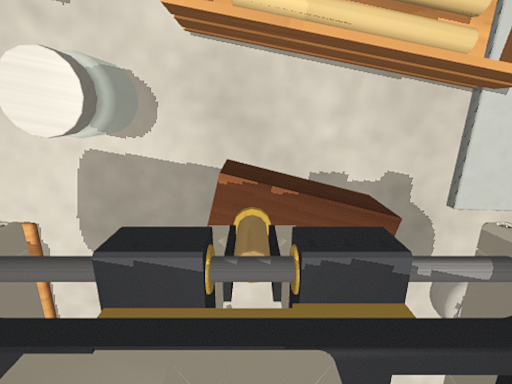

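>>> {"fn": "move_arm", "kwargs": {
  "force": 40,
  "rows": [
    {"delta_rot": [0, 0, 0], "delta_pos": [0, 0, 0.5], "hand": 1},
    {"delta_rot": [0, 0, 0], "delta_pos": [0, 0, 1], "hand": 1},
    {"delta_rot": [0, 0, 0], "delta_pos": [0, 0, 1.2], "hand": 1},
    {"delta_rot": [0, 0, 0], "delta_pos": [0, 0, 1.3], "hand": 1},
    {"delta_rot": [0, 0, 0], "delta_pos": [0, 0, 1.5], "hand": 1},
    {"delta_rot": [0, 0, 0], "delta_pos": [0, 0, 1.5], "hand": 1},
    {"delta_rot": [0, 0, 0], "delta_pos": [0, 0, 1.5], "hand": 1},
    {"delta_rot": [0, 0, 0], "delta_pos": [0, 0, 1], "hand": 1},
    {"delta_rot": [0, 0, 0], "delta_pos": [0, 0, 0.5], "hand": 1},
    {"delta_rot": [0, 0, 0], "delta_pos": [0, 0, 0], "hand": 1}
  ]
}}

```text
t: 26.6
eef_pos: [0.6764, -0.1745, 0.2045]
ee_rot: [3.141, -0.001, 0.179]
force: [0.0, 0.0, -0.6]
width: 0.0191
```

```bash
python3 - <<'E'
from h import *
s,im=snap('wrist','w19.png'); print(s['t'],np.round(s['eef_pos'],4),np.round(s['ee_rot'],4),s['width'],s['force'],s['moment'])
np.save('w19.npy',s,allow_pickle=True)
s,im=snap('side','s19.png'); crop(im,250,150,150,150,4,'s19c.png')
E
```

```text
26.6 [ 0.6764 -0.1745  0.2045] [ 3.1414e+00 -1.1000e-03  1.7860e-01] 0.019142868537085377 [ 0.04910051  0.02294926 -0.63548818] [-0.05333841 -0.033265    0.012098  ]
```

View pics/w19.png

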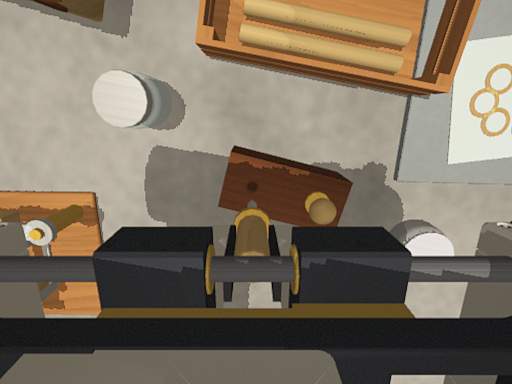

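View pics/s19c.png

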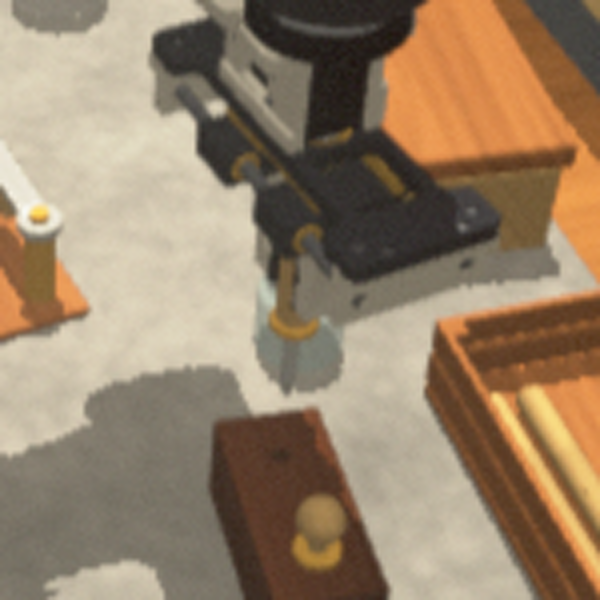

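>>> {"fn": "move_arm", "kwargs": {
  "rows": [
    {"delta_rot": [0, 0, 0], "delta_pos": [-1.18, 4.06, 1], "hand": 1},
    {"delta_rot": [0, 0, 0], "delta_pos": [-1.18, 4.06, 1], "hand": 1},
    {"delta_rot": [0, 0, 0], "delta_pos": [-1.18, 4.06, 0.5], "hand": 1},
    {"delta_rot": [0, 0, 0], "delta_pos": [-1.18, 4.06, 0], "hand": 1},
    {"delta_rot": [0, 0, 0], "delta_pos": [-1.18, 4.06, 0], "hand": 1},
    {"delta_rot": [0, 0, 0], "delta_pos": [-1.18, 4.06, 0], "hand": 1},
    {"delta_rot": [0, 0, 0], "delta_pos": [-1.18, 4.06, 0], "hand": 1},
    {"delta_rot": [0, 0, 0], "delta_pos": [-1.18, 4.06, 0], "hand": 1},
    {"delta_rot": [0, 0, 0], "delta_pos": [-1.18, 4.06, 0], "hand": 1},
    {"delta_rot": [0, 0, 0], "delta_pos": [-1.18, 4.06, 0], "hand": 1}
  ]
}}

```text
t: 27.7
eef_pos: [0.5571, 0.2329, 0.2279]
ee_rot: [3.141, 0.001, 0.179]
force: [0.2, -0.1, -1.5]
width: 0.0192
```

>>> {"fn": "move_arm", "kwargs": {
  "rows": [
    {"delta_rot": [0, 0, 0], "delta_pos": [0, 0, 0], "hand": 1},
    {"delta_rot": [0, 0, 0], "delta_pos": [0, 0, -1], "hand": 1},
    {"delta_rot": [0, 0, 0], "delta_pos": [0, 0, -1.5], "hand": 1},
    {"delta_rot": [0, 0, 0], "delta_pos": [0, 0, -1], "hand": 1},
    {"delta_rot": [0, 0, 0], "delta_pos": [0, 0, -0.8], "hand": 1},
    {"delta_rot": [0, 0, 0], "delta_pos": [0, 0, 0], "hand": 1},
    {"delta_rot": [0, 0, 0], "delta_pos": [0, 0, 0], "hand": 1},
    {"delta_rot": [0, 0, 0], "delta_pos": [0, 0, 0], "hand": 1},
    {"delta_rot": [0, 0, 0], "delta_pos": [0, 0, 0], "hand": 1},
    {"delta_rot": [0, 0, 0], "delta_pos": [0, 0, 0], "hand": 1}
  ]
}}

```text
t: 28.7
eef_pos: [0.5583, 0.2316, 0.1861]
ee_rot: [-3.141, -0.001, 0.179]
force: [-0.8, 1.3, -1.3]
width: 0.0194
```

```bash
python3 - <<'E'
from h import *
s,im=snap('wrist','w20.png'); print(s['t'],np.round(s['eef_pos'],4),np.round(s['ee_rot'],4),s['width'],s['force'],s['moment'])
np.save('w20.npy',s,allow_pickle=True)
s,im=snap('side','s20.png'); crop(im,185,100,100,100,6,'s20c.png')
s,im=snap('scene','c20.png'); crop(im,220,130,110,90,6,'c20c.png')
E
```

```text
28.7 [0.5583 0.2316 0.1861] [-3.1412e+00 -7.0000e-04  1.7860e-01] 0.019437673088985894 [-0.75637958  1.27300266 -1.31133778] [-0.10231447 -0.05935485 -0.02302125]
```

View pics/w20.png

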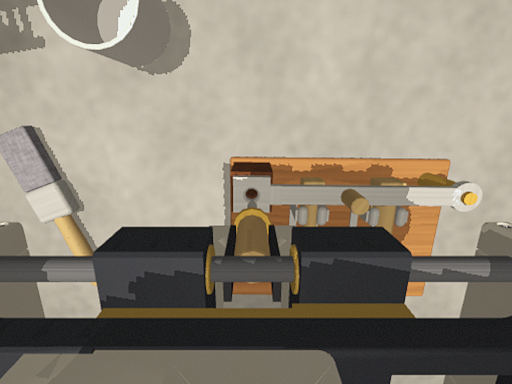

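View pics/s20c.png

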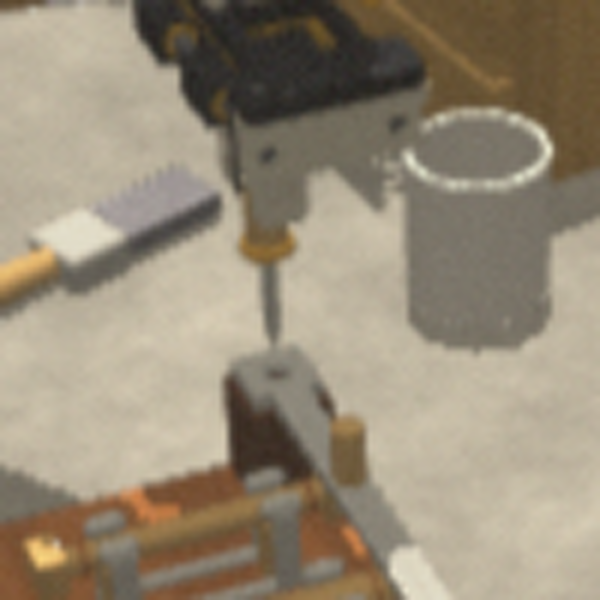

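View pics/c20c.png

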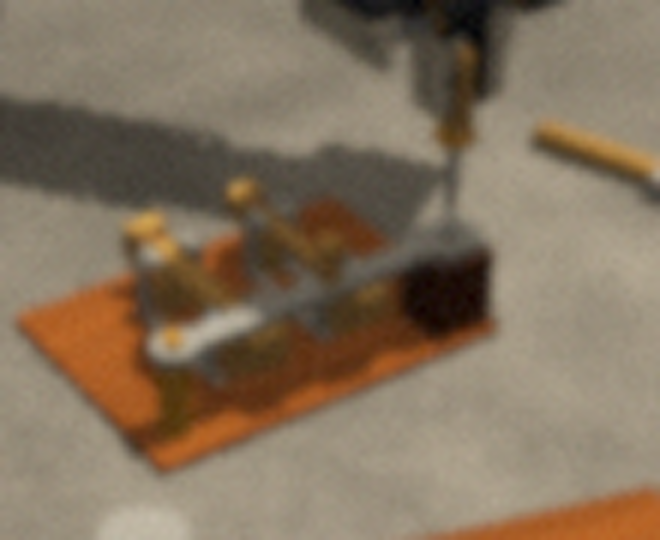

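```bash
python3 - <<'E'
from h import *
s=np.load('w20.npy',allow_pickle=True).item(); z=s['eef_pos'][2]-.0467
print('side tip',unproj('side',A([(273,341)],185,100,6),z-.052),'collar',unproj('side',A([(269,247)],185,100,6),z+.0015),'eye',unproj('side',A([(277.5,374)],185,100,6),.072))
print('wrist eye',unproj('wrist',[(251.5,194.5)],.072,s))
print('pred tip wrist',proj('wrist',[[*s['eef_pos'][:2],z-.052],[*s['eef_pos'][:2],z]],s),'side',(proj('side',[[*s['eef_pos'][:2],z-.052],[*s['eef_pos'][:2],z],[.5582,.232,.072]])-[185,100])*6)
crop(cv2.imread('pics/w20.png'),220,170,65,70,8,'w20c.png')
E
```

```text
side tip [[0.55760669 0.23675029 0.08744299]] collar [[0.55797152 0.23342932 0.14094299]] eye [[0.55796388 0.23190883 0.072     ]]
wrist eye [[0.5582655  0.23196724 0.072     ]]
pred tip wrist [[251.90128274 199.56329575]
 [251.85476311 222.12137733]] side [[274.16859014 344.50175206]
 [268.21694563 249.39337132]
 [275.45968722 371.31327433]]
```

View pics/w20c.png

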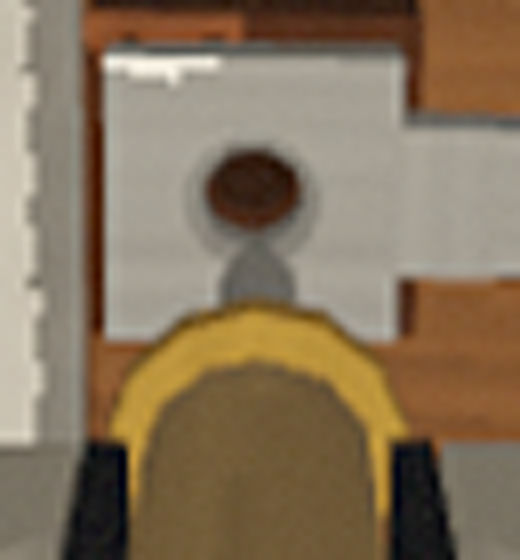

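>>> {"fn": "move_arm", "kwargs": {
  "rows": [
    {"delta_rot": [0, 0, 0], "delta_pos": [0, 0.03, -0.5], "hand": 1},
    {"delta_rot": [0, 0, 0], "delta_pos": [0, 0, -0.5], "hand": 1},
    {"delta_rot": [0, 0, 0], "delta_pos": [0, 0, -0.5], "hand": 1},
    {"delta_rot": [0, 0, 0], "delta_pos": [0, 0, -0.5], "hand": 1},
    {"delta_rot": [0, 0, 0], "delta_pos": [0, 0, -0.5], "hand": 1},
    {"delta_rot": [0, 0, 0], "delta_pos": [0, 0, -0.5], "hand": 1},
    {"delta_rot": [0, 0, 0], "delta_pos": [0, 0, -0.5], "hand": 1},
    {"delta_rot": [0, 0, 0], "delta_pos": [0, 0, -0.5], "hand": 1},
    {"delta_rot": [0, 0, 0], "delta_pos": [0, 0, 0], "hand": 1},
    {"delta_rot": [0, 0, 0], "delta_pos": [0, 0, 0], "hand": 1}
  ]
}}

```text
t: 29.85
eef_pos: [0.5582, 0.2318, 0.1456]
ee_rot: [3.141, 0.0, 0.179]
force: [1.1, 1.0, -1.2]
width: 0.0194
```

```bash
python3 - <<'E'
from h import *
s,im=snap('wrist','w21.png'); print(s['t'],np.round(s['eef_pos'],4),np.round(s['ee_rot'],4),s['width'],s['force'],s['moment'])
s,im=snap('side','s21.png'); crop(im,185,100,100,100,6,'s21c.png')
E
```

```text
29.85 [0.5582 0.2318 0.1456] [3.1415 0.     0.1786] 0.019376913719108817 [ 1.12606723  1.04757347 -1.1966516 ] [ 0.03136909 -0.08495235  0.00153399]
```

View pics/s21c.png

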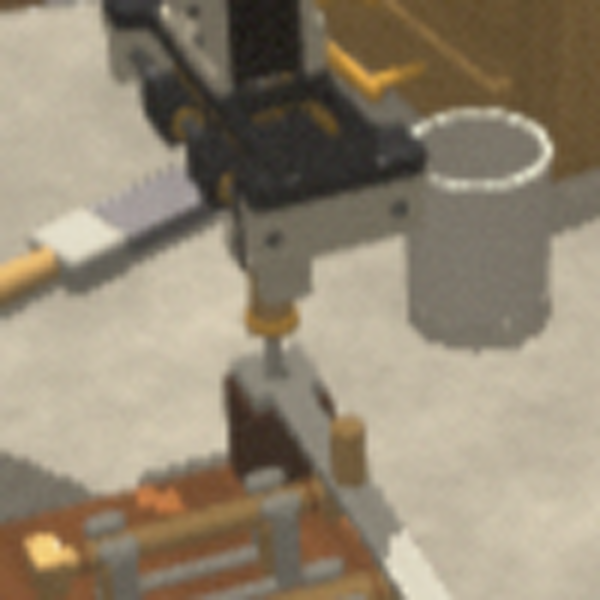

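The pin is entering freely (about 1 N). I'll push it home.

>>> {"fn": "move_arm", "kwargs": {
  "rows": [
    {"delta_rot": [0, 0, 0], "delta_pos": [0, 0, -0.5], "hand": 1},
    {"delta_rot": [0, 0, 0], "delta_pos": [0, 0, -0.5], "hand": 1},
    {"delta_rot": [0, 0, 0], "delta_pos": [0, 0, -0.5], "hand": 1},
    {"delta_rot": [0, 0, 0], "delta_pos": [0, 0, -0.5], "hand": 1},
    {"delta_rot": [0, 0, 0], "delta_pos": [0, 0, -0.4], "hand": 1},
    {"delta_rot": [0, 0, 0], "delta_pos": [0, 0, -0.2], "hand": 1},
    {"delta_rot": [0, 0, 0], "delta_pos": [0, 0, -0.15], "hand": 1},
    {"delta_rot": [0, 0, 0], "delta_pos": [0, 0, 0], "hand": 1},
    {"delta_rot": [0, 0, 0], "delta_pos": [0, 0, 0], "hand": 1},
    {"delta_rot": [0, 0, 0], "delta_pos": [0, 0, 0], "hand": 1}
  ]
}}

```text
t: 30.95
eef_pos: [0.5584, 0.2319, 0.1186]
ee_rot: [-3.141, -0.001, 0.179]
force: [-0.1, -0.4, 3.9]
width: 0.0196
```

```bash
python3 - <<'E'
from h import *
s,im=snap('wrist','w22.png'); print(s['t'],np.round(s['eef_pos'],4),np.round(s['ee_rot'],4),s['width'],s['force'],s['moment'])
s,im=snap('side','s22.png'); crop(im,185,100,100,100,6,'s22c.png')
E
```

```text
30.95 [0.5584 0.2319 0.1186] [-3.1414e+00 -6.0000e-04  1.7870e-01] 0.01956228747289161 [-0.11746191 -0.44234675  3.85361599] [-0.08730199 -0.17155706  0.0483602 ]
```

View pics/s22c.png

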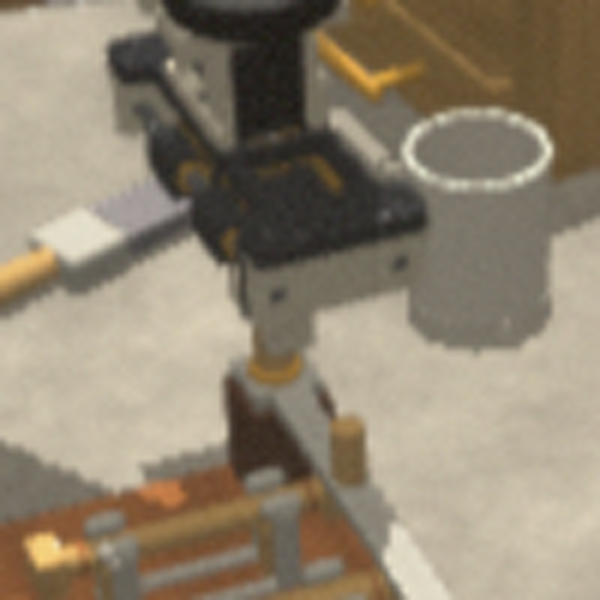

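>>> {"fn": "move_arm", "kwargs": {
  "rows": [
    {"delta_rot": [0, 0, 0], "delta_pos": [0, 0, -0.1], "hand": 1},
    {"delta_rot": [0, 0, 0], "delta_pos": [0, 0, 0], "hand": 1},
    {"delta_rot": [0, 0, 0], "delta_pos": [0, 0, 0], "hand": 4},
    {"delta_rot": [0, 0, 0], "delta_pos": [0, 0, 0], "hand": 4},
    {"delta_rot": [0, 0, 0], "delta_pos": [0, 0, 0], "hand": 4},
    {"delta_rot": [0, 0, 0], "delta_pos": [0, 0, 0], "hand": 4},
    {"delta_rot": [0, 0, 0], "delta_pos": [0, 0, 1], "hand": 4},
    {"delta_rot": [0, 0, 0], "delta_pos": [0, 0, 2], "hand": 4},
    {"delta_rot": [0, 0, 0], "delta_pos": [0, 0, 2.5], "hand": 4},
    {"delta_rot": [0, 0, 0], "delta_pos": [0, 0, 2.5], "hand": 4}
  ]
}}

```text
t: 32.05
eef_pos: [0.5581, 0.2317, 0.1986]
ee_rot: [3.141, 0.0, 0.179]
force: [0.3, 0.7, 0.3]
width: 0.0402
```

>>> {"fn": "move_arm", "kwargs": {
  "rows": [
    {"delta_rot": [0, 0, 0], "delta_pos": [-2, 0, 1.5], "hand": 4},
    {"delta_rot": [0, 0, 0], "delta_pos": [-3, 0, 0], "hand": 4},
    {"delta_rot": [0, 0, 0], "delta_pos": [-3, 0, 0], "hand": 4},
    {"delta_rot": [0, 0, 0], "delta_pos": [-1, 0, 0], "hand": 4},
    {"delta_rot": [0, 0, 0], "delta_pos": [0, 0, 0], "hand": 4},
    {"delta_rot": [0, 0, 0], "delta_pos": [0, 0, 0], "hand": 4},
    {"delta_rot": [0, 0, 0], "delta_pos": [0, 0, 0], "hand": 4},
    {"delta_rot": [0, 0, 0], "delta_pos": [0, 0, 0], "hand": 4},
    {"delta_rot": [0, 0, 0], "delta_pos": [0, 0, 0], "hand": 4},
    {"delta_rot": [0, 0, 0], "delta_pos": [0, 0, 0], "hand": 4}
  ]
}}

```text
t: 33.05
eef_pos: [0.4684, 0.2317, 0.2118]
ee_rot: [3.141, 0.001, 0.178]
force: [0.3, 0.1, -0.9]
width: 0.0403
```

```bash
python3 - <<'E'
from h import *
s,im=snap('wrist','w23.png'); print(s['t'],np.round(s['eef_pos'],4),np.round(s['ee_rot'],4),s['width'],s['force'])
np.save('w23.npy',s,allow_pickle=True)
s,im=snap('side','s23.png'); crop(im,160,120,150,125,5,'s23c.png')
E
```

```text
33.05 [0.4684 0.2317 0.2118] [3.1412e+00 5.0000e-04 1.7810e-01] 0.040267360060856974 [ 0.28032568  0.05159784 -0.94648615]
```

View pics/w23.png

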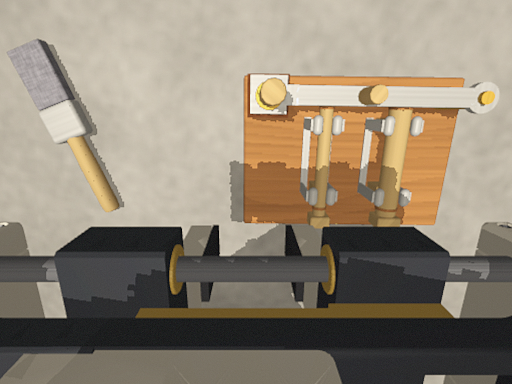

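View pics/s23c.png

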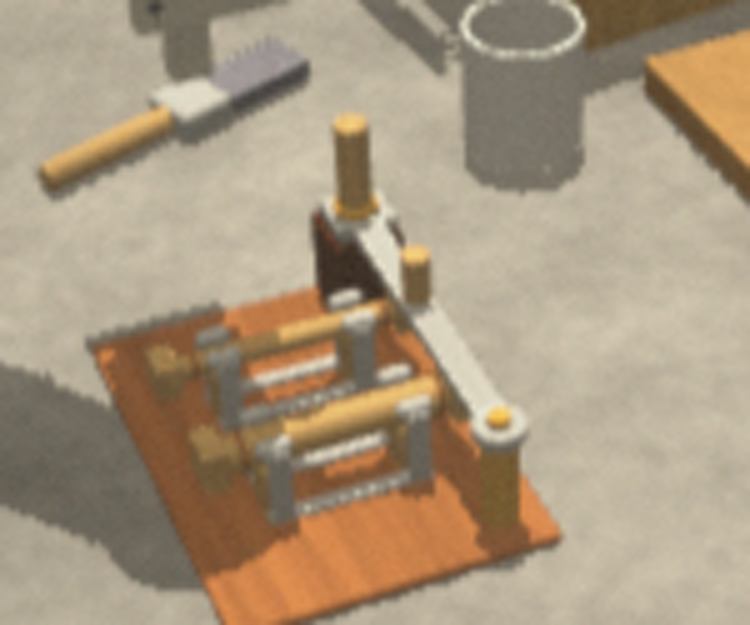

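View pics/s23.png

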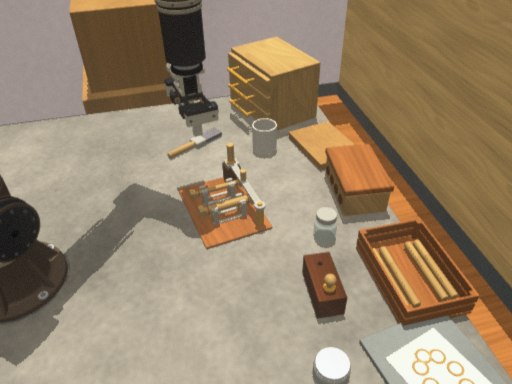

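The pictures show everything in place. The pin stands at (231,155) with its collar on the bar, both bobbins are clipped, and the bystanders look as they did in the first side picture. Handing in.

```bash
python3 -c "
from station import *
print(job_done())"
```

```text
the job is handed in; nothing more can be done
None
```

I clipped both bobbins into the rack, each in its own size of clips. Then I swung the keeper bar shut and pushed the locking pin down through its eye. I handed the job in at about 33 s of the 72 s allowed, and no verdict was reported.

**Bobbins:** The pictures show the sprung lips closed over both shafts. The slim bobbin's ends measured about ±74 mm from the rack's centre. I worked out the stout bobbin's centring from its grasp and placing position (within about 1 mm); I did not measure it again after release. Pressing the slim bobbin home ended at about 24 N, above the 5 to 15 N given. I took that to be it bottoming in its seat.

**Keeper bar:** It reached its stop at an angle of about 0.00 rad, with about 22 N on the tool. It stayed shut after I let go of the knob.

**Locking pin:** It went in almost freely until the collar met the bar (tool force about 4 N, collar height about 72 mm). After release it stood upright with the collar on the bar.

**Disagreements:** The side camera put the pin tip about 5 mm off the eye in y just before insertion. The wrist camera and the arm's position agreed to within 1 mm, so I followed those, and the pin went in without resistance.

**Other things on the table:** In the last side picture the pricker, jar, tin, brush and mug looked where they started. I checked this by eye and did not measure it.

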